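# Stock the one-way paint-pot rail from the desk drawer

## Task

Pull the little desk drawer open, then slide every paint pot, those in the drawer and the one left out on the table if there is one, standing on its foot, in at the flared mouth of the wooden rail and on past the sprung catch, so that the catch clicks up behind it and it cannot slide back out. When all the pots are in the rail, push the drawer fully shut again. Do not knock over the takeaway cup or the jar of brushes.

Things in the scene. Friction and masses are not known exactly. Their poses are not given: they have to be found in the camera images.
- pot1: a paint pot: round disc foot 46 mm across and 9 mm thick, above it a plain cylinder 34 mm across up to the lid's flat top, 52 mm over all, about 0.12 kg. Origin: centre of the foot's underside, z up when it stands. Starts standing in the drawer; None if this pot is absent today (3 to 5 are there)
- pot2: a paint pot: round disc foot 46 mm across and 9 mm thick, above it a plain cylinder 34 mm across up to the lid's flat top, 52 mm over all, about 0.12 kg. Origin: centre of the foot's underside, z up when it stands. Starts standing in the drawer; None if this pot is absent today (3 to 5 are there)
- pot3: a paint pot: round disc foot 46 mm across and 9 mm thick, above it a plain cylinder 34 mm across up to the lid's flat top, 52 mm over all, about 0.12 kg. Origin: centre of the foot's underside, z up when it stands. Starts standing in the drawer; None if this pot is absent today (3 to 5 are there)
- pot4: a paint pot: round disc foot 46 mm across and 9 mm thick, above it a plain cylinder 34 mm across up to the lid's flat top, 52 mm over all, about 0.12 kg. Origin: centre of the foot's underside, z up when it stands. Starts standing in the drawer; None if this pot is absent today (3 to 5 are there)
- pot5: a paint pot: round disc foot 46 mm across and 9 mm thick, above it a plain cylinder 34 mm across up to the lid's flat top, 52 mm over all, about 0.12 kg. Origin: centre of the foot's underside, z up when it stands. Starts standing on the table in front of the cup; None if this pot is absent today (3 to 5 are there)
- rail: the wooden pot rail, fixed, 61 to 78 mm wide. Origin on its underside; x = the way pots are pushed in along its channel, z up. In this frame (mm): channel floor at height 14, centred on y 0, from x -170 (open mouth end) to the end stop (32 high) at x 180. Pots already in are pushed on by the next; past the catch there is room for five and 10 to spare.
- rail_mouth (a point): on the channel floor in the open mouth, at rail x -142 mm, y 0, height 14: where a pot can be set down from above. The mouth's 24 mm high side walls narrow from 70 mm apart at its end to 49 apart where the lips begin. Axes as the rail
- rail_lips (a point): where the metal lips begin, at rail x -108 mm, height 30 (their top). From here to the end stop the walls are 49 mm apart and the lips (underside 24.5, top 30 above the table) overhang the pots' feet, leaving 38 mm between them for the pots' bodies: a pot gets in only from the mouth. Fingers holding a pot across the rail must stay above the lips. Axes as the rail
- catch (a joint): sprung steel ramp, 10 mm wide, in a slot amid the rail's floor, in rad: 0 = up, tip 5 mm above the floor at rail x -60 mm; about 0.13 when a foot presses it flat. A pot needs only a few N along the rail to ride over it, and the lips keep its foot down. It is past when its origin is beyond rail x -37 mm; then the catch snaps up to 0 and blocks the way back
- cabinet: the wooden desk drawer box, fixed, 190 deep (x), 290 wide (y), 85 high (mm), with a 6 mm sketch pad and a pencil on top. Origin: centre of its underside; the front of the box is its x -95 mm, and the drawer opens along its own -x
- drawer_floor (a point): middle of the drawer's floor, 18 mm above the table, moving with the drawer; axes as the cabinet. The inside reaches 70 mm from it along x and 128 mm along y, either way. The drawer's side and back walls stand only 30 mm above the table, its front panel (14 thick, at -x) 76 mm
- drawer (a joint): opening of the drawer in m: 0 = shut, 0.14 = fully out (stop). It stays where it is left; sliding takes about 2 N. Starts shut or up to 8 mm open
- drawer_handle (a point): middle of the drawer's steel bar handle: level, 100 mm long along the cabinet's y, 11 mm thick, its middle 35 mm out from the front panel and 55 mm above the table; moves with the drawer
- cup: takeaway cup, 105 mm high, 72 mm across at the top, standing on the table between drawer box and rail; origin: centre of its underside
- brush_jar: glass jar with three brushes, 68 mm across, jar 90 mm and brushes 210 mm high, also standing between them; origin: centre of its underside
Mind the look-alikes: they are no part of the job. Leave any purple look-alike of the pot5 alone.

How it is judged:
By the outcome, as a careful person would: the job done as asked, in the order asked, and still so for the second after the job is handed in, with the robot touching nothing.
Of pot1, pot2, pot3, pot4, pot5 only 3 to 5 are there at a start; the rules pass over those that are not, and their reading is None.
At some moment in a run one of pot1, pot2, pot3, pot4, pot5 may be knocked a few centimetres aside while the robot is not near it.
It also fails if it takes over 210 s, if anything falls off the work surface, if the arm or the gripper's body presses on something with over 40 N, if the wrist force passes 120 N, or if a joint passes its speed limit or range.

## Robot

A 7-joint arm with a two-finger parallel gripper is mounted at the origin on the work surface. World frame = base frame: x ahead of the robot, y to its left, z up, the work surface at z = 0. Lengths are in m, angles in degrees, forces in N, time in s.
With the tool pointing down it reaches from about 0.425 to 0.875 m from the base axis. Payload 4.7 kg.
Tool frame: the origin (TCP) lies midway between the tips of the shut fingers; the grasp point (between the pads) lies 19 mm behind it; z points along the fingers, y is the line along which they close (so a half turn about z gives the same grasp; the last joint's range is limited). The gripper opens to 87 mm and grips with 3 to 60 N. Pads are 19 mm wide; open, the fingers measure 117 mm over their backs; the gripper's body (75 mm by 190 mm) begins 51 mm behind the grasp point.
Start: joints at [-62.619, 18.392, -4.016, 83.108, 1.295, 78.541, -3.26], TCP at [0.291, 0.581, 0.223] pointing down, gripper open.
Joint ranges: [-163.93, 163.93], [-17.29, 119.83], [-79.2, 71.16], [3.27, 140.29], [-89.18, 269.18], [5.43, 117.66], [-154.24, 154.24]. Speed limits (degrees/s): [147.25, 147.25, 180, 180, 180, 180, 180].

## Interface

Orientations are given as [roll, pitch, yaw] about the fixed x, y, z axes, in that order (R = Rz(yaw) Ry(pitch) Rx(roll)).
In Python, from cell import env gives the robot as it stands. The module is installed in compiled form; this text tells all that it offers.
- The arm moves only by the tool send_rows, never from a script. Its argument "series" is a list of rows, each an object with "travel": the shift along the tool's x, y, z in cm, a list of three; "dr": the turn, a rotation vector about the tool's x, y, z in degrees, a list of three; "claw": the finger opening in cm, from 0 to 8.7. In form: [{"travel": [tx, ty, tz], "dr": [wx, wy, wz], "claw": claw}, ...]. A call has 1 to 12 rows; each row is the pose to reach, as a shift and turn from the pose commanded when the call began, along the tool's axes at that moment; what a row does not reach only later rows make up. A row lasts 1/12 s, in which the tool goes at most 41.7 mm and 7.16 degrees, less where a joint would pass 70% of its speed; a pose out of reach is approached as far as the arm can. A call with a gripper value outside its range is refused whole. The fingers move at their own pace and stop on an object; "grip_force" is the grip in N (left out, the last holds). Time passes only in rows, so rows that repeat a pose let the fingers close. It gives the time, the measured TCP pose, the force and the opening at its end, in the units of the state.
- env.get_obs(): the state, without advancing time (a new reading comes with each control period).
- env.read_camera(name): name is "scene" or "side" or "wrist"; returns the picture (420x560x3 uint8, blue, green, red); there is no depth.
- env.calibration(name): a dict with "fx", "fy", "cx", "cy" (pixels), "cam_to_world" (4x4, takes a point from camera to world coordinates). Camera axes: x right, y down, z forward; pixel columns grow to the right and rows downward; lengths in m; the calibration is good to about 2 mm. The wrist camera is an equidistant fisheye: a pixel r from the principal point sees the ray r / f radians off the axis. A picture is of the moment at which its call begins: read the wrist's pose just before it. calibration takes no time and is no camera call; for the wrist camera it gives the pose at the moment of the call.
- env.sign_off(): hands the job in, once; it reports no verdict.
The state is a dict: "time_s": time; "qpos": joint angles; "joint_velocities": joint speeds; "effort": joint torques, N m; "tool_pos": TCP position; "tool_rot": TCP orientation; "force": force on the tool from outside, world axes, zero at the start; "wrist_torque": the same for the moment, N m; "grip_width": finger opening in m.
Only numpy, scipy, OpenCV 4.12 (cv2) and the standard library are available. Lean on these libraries where they do the work, as an engineer would, in place of code of your own. Each camera call takes 0.05 s, during which the arm holds its last target. There are 200 camera calls.

## Working session

There is one attempt and no reset: what is moved stays moved. The work goes in short steps, Python scripts to look and compute and a tool call to move; the robot and the scene stay as the last step left them, time stands still between calls to the robot, and variables do not carry over. Pictures are saved under pics/ and viewed, on a budget of 14 in all, crops included, one or two more only if the job needs it, and the job is handed in when it is done.

Besides the shell and the picture viewer there is one more tool, called after "Request:" by a JSON object that holds its "fn" and its "kwargs", one argument or row to a line. send_rows: Moves the arm, as the interface text tells. Its arguments: {"type":"object","properties":{"series":{"type":"array"},"grip_force":{"type":"number"}},"required":["series"]}

```bash
mkdir -p pics; cat > h.py <<'E'
import numpy as np, cv2
from cell import env
from scipy.spatial.transform import Rotation as R
def ray(name,u,v,C=None):
    c=C or env.calibration(name); M=np.array(c['cam_to_world'])
    x=(u-c['cx']);y=(v-c['cy'])
    if name=='wrist':
        r=np.hypot(x,y)/c['fx']; p=np.hypot(x,y)+1e-9
        d=np.array([np.sin(r)*x/p,np.sin(r)*y/p,np.cos(r)])
    else: d=np.array([x/c['fx'],y/c['fy'],1])
    return M[:3,3],M[:3,:3]@d
def onz(name,u,v,z,C=None):
    o,d=ray(name,u,v,C); return o+d*(z-o[2])/d[2]
def proj(name,P,C=None):
    c=C or env.calibration(name); M=np.array(c['cam_to_world'])
    p=M[:3,:3].T@(np.array(P)-M[:3,3])
    if name=='wrist':
        t=np.arctan2(np.hypot(p[0],p[1]),p[2]); s=np.hypot(p[0],p[1])+1e-9
        return np.array([c['cx']+c['fx']*t*p[0]/s,c['cy']+c['fx']*t*p[1]/s])
    return np.array([c['cx']+c['fx']*p[0]/p[2],c['cy']+c['fy']*p[1]/p[2]])
def state():
    s=env.get_obs(); print('t',round(s['time_s'],2),'tcp',np.round(s['tool_pos'],4),'rot',np.round(s['tool_rot'],2),'F',np.round(s['force'],1),'w',round(s['grip_width'],4)); return s
def delta(P,yaw,s=None):
    "travel cm and dr deg from commanded~measured pose to TCP P, tool down with yaw"
    s=s or env.get_obs(); T=R.from_euler('xyz',s['tool_rot'],degrees=True)
    t=T.inv().apply(np.array(P)-s['tool_pos'])*100
    G=R.from_euler('xyz',[180,0,yaw],degrees=True)
    return np.round(t,2),np.round((T.inv()*G).as_rotvec(degrees=True),2)
E
python3 - <<'E'
from h import *
s=state(); print(s['qpos'])
for n in ['scene','side','wrist']:
    c=env.calibration(n); print(n,c['fx'],c['cx'],c['cy'],np.round(c['cam_to_world'],3).tolist())
    cv2.imwrite(f'pics/{n}0.png',env.read_camera(n))
E
```

```text
t 0.0 tcp [0.2906 0.5808 0.2215] rot [-179.89    0.    153.43] F [-0.7 -0.3 -0. ] w 0.0872
[-62.61966564  18.43749925  -4.01451015  83.17516968   1.29320903
  78.54291478  -3.26017881]
scene 438.1386679084328 280.3516078840226 196.41647834701755 [[0.547, 0.731, -0.407, 0.971], [0.837, -0.472, 0.277, -0.24], [0.01, -0.492, -0.87, 0.82], [0.0, 0.0, 0.0, 1.0]]
side 468.1131415429025 277.5280644320408 210.60917136802277 [[-0.987, -0.101, 0.129, 0.483], [-0.163, 0.648, -0.744, 0.726], [-0.008, -0.755, -0.656, 0.743], [0.0, 0.0, 0.0, 1.0]]
wrist 325.19226210127806 283.69206865522824 205.53040745029375 [[0.448, 0.863, 0.234, 0.226], [0.894, -0.432, -0.12, 0.613], [-0.003, 0.263, -0.965, 0.384], [0.0, 0.0, 0.0, 1.0]]
```

View pics/scene0.png

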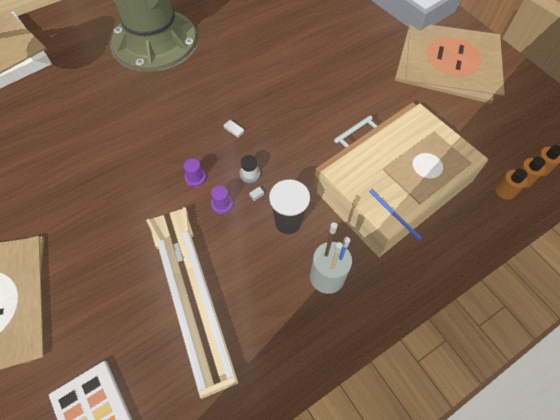

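View pics/side0.png

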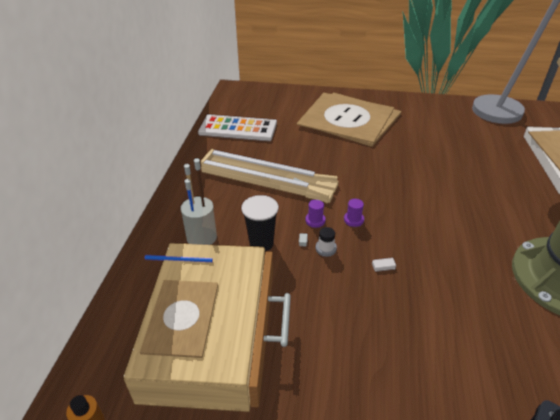

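```bash
python3 - <<'E'
from h import *
a=cv2.imread('pics/scene0.png')[145:220,170:275]; b=cv2.imread('pics/side0.png')[190:265,285:390]
w=cv2.imread('pics/wrist0.png')
ab=np.hstack([cv2.resize(i,(399,285),interpolation=cv2.INTER_CUBIC) for i in(a,b)])
sc=cv2.imread('pics/scene0.png')
l=sc[200:395,140:245]
row=np.zeros((315,798,3),np.uint8); row[:,:420]=cv2.resize(w,(420,315)); row[:,430:600]=cv2.resize(l,(170,315)); row[:,610:798]=cv2.resize(sc[95:190,310:410],(188,315))
cv2.imwrite('pics/c1.png',np.vstack([ab,row]))
E
```

```text
(no output)
```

View pics/c1.png

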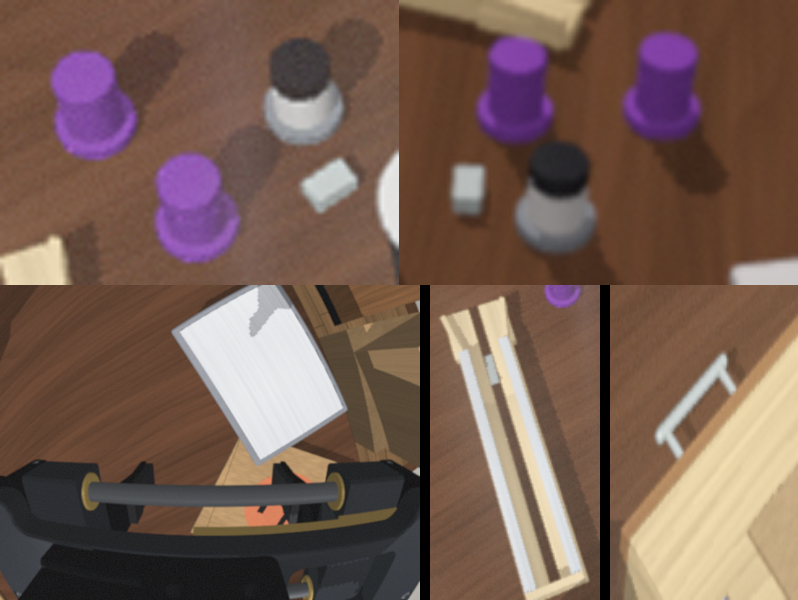

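```bash
python3 - <<'E'
from h import *
for n,roi in [('scene',(195,400,140,250)),('side',(145,205,195,345))]:
    im=cv2.imread(f'pics/{n}0.png'); hsv=cv2.cvtColor(im,cv2.COLOR_BGR2HSV)
    m=((hsv[...,1]<45)&(hsv[...,2]>140)); k=np.zeros_like(m); a,b,c,d=roi; k[a:b,c:d]=m[a:b,c:d]
    N,L,S,_=cv2.connectedComponentsWithStats(k.astype(np.uint8))
    for i in range(1,N):
        if S[i,4]<60: continue
        v,u=np.nonzero(L==i); P=np.array([onz(n,x,y,.030)[:2] for x,y in zip(u,v)])
        r=cv2.minAreaRect((P*1000).astype(np.float32)); print(n,S[i],np.round(r[0],1),np.round(r[1],1),round(r[2],1)); print(np.round(cv2.boxPoints(r)).tolist())
def p(n,u,v,z): print(n,(u,v),z,np.round(onz(n,u,v,z)*1000,0)[:2])
print('handle');[p('scene',*q,.058) for q in [(336.6,140.8),(370,117.6)]];[p('side',*q,.058) for q in [(287,296),(283,341)]]
print('cab front top');[p('scene',*q,.085) for q in [(318,181),(418,107)]]
[p('side',*q,.085) for q in [(265,247),(252,388)]]
print('cup top',);p('scene',290,197,.105);p('side',261,208,.105);print('jar');p('scene',332,259,.09);p('side',198,208,.09)
print('pot5 top');p('scene',170+299*105/399,145+60*75/285,.052);p('side',285+559*0+ (559-399)*105/399,190+165*75/285,.052)
for c in [(85,78),(189,182)]: p('scene',170+c[0]*105/399,145+c[1]*75/285,.052)
E
```

```text
scene [ 182  231   52  149 1156] [ 706.5 -221.3] [ 13.6 289.6] 78.4
[[563.0, -199.0], [847.0, -257.0], [850.0, -244.0], [566.0, -185.0]]
scene [ 157  239   49  153 1252] [ 696.4 -270. ] [ 14.  289.9] 78.3
[[553.0, -248.0], [837.0, -306.0], [840.0, -292.0], [556.0, -234.0]]
scene [173 243  10  19 108] [ 596.2 -222.9] [11.  38.4] 77.6
[[576.0, -224.0], [614.0, -232.0], [616.0, -222.0], [579.0, -213.0]]Traceback (most recent call last):
  File "<stdin>", line 8, in <module>
  File "h.py", line 13, in onz
    o,d=ray(name,u,v,C); return o+d*(z-o[2])/d[2]
        ~~~^^^^^^^^^^^^
  File "h.py", line 5, in ray
    c=C or env.calibration(name); M=np.array(c['cam_to_world'])
           ~~~~~~~~~~~~~~~^^^^^^
ValueError: time passes only in moves, steps and waits
```

```bash
python3 - <<'E'
s=open('h.py').read()
s=s.replace("def ray(","_c={}\ndef cal(n):\n    if n not in _c: _c[n]=env.calibration(n)\n    return _c[n]\ndef ray(").replace("C or env.calibration(name)","C or cal(name)")
open('h.py','w').write(s)
E
python3 - <<'E'
from h import *
for n,roi in [('side',(145,205,195,345))]:
    im=cv2.imread(f'pics/{n}0.png'); hsv=cv2.cvtColor(im,cv2.COLOR_BGR2HSV)
    m=((hsv[...,1]<45)&(hsv[...,2]>140)); k=np.zeros_like(m); a,b,c,d=roi; k[a:b,c:d]=m[a:b,c:d]
    N,L,S,_=cv2.connectedComponentsWithStats(k.astype(np.uint8))
    for i in range(1,N):
        if S[i,4]<60: continue
        v,u=np.nonzero(L==i); P=np.array([onz(n,x,y,.030)[:2] for x,y in zip(u,v)])
        r=cv2.minAreaRect((P*1000).astype(np.float32)); print(n,S[i],np.round(r[0],1),np.round(r[1],1),round(r[2],1)); print(np.round(cv2.boxPoints(r)).tolist())
def p(n,u,v,z): print(n,(u,v),z,np.round(onz(n,u,v,z)*1000,0)[:2])
print('handle');[p('scene',*q,.058) for q in [(336.6,140.8),(370,117.6)]];[p('side',*q,.058) for q in [(287,296),(283,341)]]
print('cab front top');[p('scene',*q,.085) for q in [(318,181),(418,107)]]
[p('side',*q,.085) for q in [(265,247),(252,388)]]
print('cup top',);p('scene',290,197,.105);p('side',261,208,.105);print('jar');p('scene',332,259,.09);p('side',198,208,.09)
print('pot5 top');p('scene',170+299*105/399,145+60*75/285,.052);p('side',285+559*0+ (559-399)*105/399,190+165*75/285,.052)
for c in [(85,78),(189,182)]: p('scene',170+c[0]*105/399,145+c[1]*75/285,.052)
# reach etc
s=env.get_obs(); print(s['tool_pos'],s['tool_rot'])
E
```

```text
side [212 150 103  26 511] [ 696.4 -268. ] [ 21.8 288.8] 78.3
[[553.0, -249.0], [836.0, -308.0], [840.0, -287.0], [557.0, -228.0]]
side [204 160 105  27 490] [ 706.  -223.9] [ 24.5 289.4] 78.1
[[562.0, -206.0], [845.0, -266.0], [850.0, -242.0], [567.0, -182.0]]
side [242 195  36  10 268] [ 671.5 -116.1] [82.7 33.7] 8.8
[[628.0, -106.0], [633.0, -139.0], [715.0, -126.0], [710.0, -93.0]]
handle
scene (336.6, 140.8) 0.058 [564. 180.]
scene (370, 117.6) 0.058 [553. 281.]
side (287, 296) 0.058 [561. 183.]
side (283, 341) 0.058 [553. 279.]
cab front top
scene (318, 181) 0.085 [638.  75.]
scene (418, 107) 0.085 [602. 370.]
side (265, 247) 0.085 [619.  91.]
side (252, 388) 0.085 [584. 384.]
cup top
scene (290, 197) 0.105 [647.   2.]
side (261, 208) 0.105 [644.  -0.]
jar
scene (332, 259) 0.09 [785.  -1.]
side (198, 208) 0.09 [781.   3.]
pot5 top
scene (248.68421052631578, 160.78947368421052) 0.052 [503.  -5.]
side (327.10526315789474, 233.42105263157896) 0.052 [502.  -1.]
scene (192.3684210526316, 165.5263157894737) 0.052 [ 449. -110.]
scene (219.73684210526315, 192.89473684210526) 0.052 [538. -94.]
[0.29062733 0.58092957 0.22171674] [-1.79915161e+02  4.93101172e-03  1.53426555e+02]
```

```bash
python3 - <<'E'
from h import *
s=state(); print(delta([.540,.229,.2215],186.7))
E
```

```text
t 0.15 tcp [0.2906 0.5809 0.2217] rot [-179.92    0.    153.43] F [ 0.4 -0.7 -0.6] w 0.0872
(array([-38.05, -20.32,   0.06]), array([-8.000e-02, -2.000e-02, -3.327e+01]))
```

Request:
{"fn": "send_rows", "kwargs": {
  "series": [
    {"travel":[-38,-20.3,0],"dr":[0,0,-33.3],"claw":0},
    {"travel":[-38,-20.3,0],"dr":[0,0,-33.3],"claw":0},
    {"travel":[-38,-20.3,0],"dr":[0,0,-33.3],"claw":0},
    {"travel":[-38,-20.3,0],"dr":[0,0,-33.3],"claw":0},
    {"travel":[-38,-20.3,0],"dr":[0,0,-33.3],"claw":0},
    {"travel":[-38,-20.3,0],"dr":[0,0,-33.3],"claw":0},
    {"travel":[-38,-20.3,0],"dr":[0,0,-33.3],"claw":0},
    {"travel":[-38,-20.3,0],"dr":[0,0,-33.3],"claw":0},
    {"travel":[-38,-20.3,0],"dr":[0,0,-33.3],"claw":0},
    {"travel":[-38,-20.3,0],"dr":[0,0,-33.3],"claw":0},
    {"travel":[-38,-20.3,0],"dr":[0,0,-33.3],"claw":0},
    {"travel":[-38,-20.3,0],"dr":[0,0,-33.3],"claw":0}
  ]
}}

```text
time_s: 1.15
tool_pos: [0.5433, 0.2225, 0.2224]
tool_rot: [-179.8, 0.1, -173.9]
force: [-0.6, -0.3, -0.2]
grip_width: 0.0147
```

```bash
python3 - <<'E'
from h import *
state(); c=env.calibration('wrist'); import json; np.save('pics/cw1.npy',c,allow_pickle=True)
cv2.imwrite('pics/w1.png',env.read_camera('wrist'))
E
```

```text
t 1.15 tcp [0.5433 0.2225 0.2224] rot [-1.7980e+02  6.0000e-02 -1.7386e+02] F [-0.6 -0.3 -0.2] w 0.0147
```

View pics/w1.png

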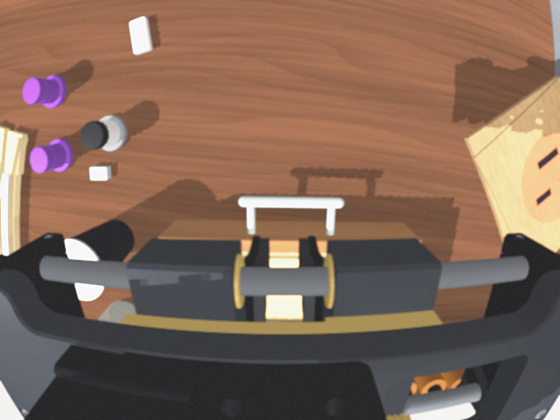

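```bash
python3 - <<'E'
from h import *
C=np.load('pics/cw1.npy',allow_pickle=True).item()
for q,z in [((240,203),.0555),((343,203),.0555),((291,203),.0555),((250,234),.055),((331,234),.055),((160,238),.076),((425,238),.076),((160,222),.076),((415,224),.076)]: print(q,z,np.round(onz('wrist',*q,z,C)*1000))
im=cv2.imread('pics/w1.png'); print([im[r,200].tolist() for r in range(212,245,2)])
print(delta([.575,.232,.20],186.7))
E
```

```text
(240, 203) 0.0555 [563. 177.  55.]
(343, 203) 0.0555 [551. 285.  55.]
(291, 203) 0.0555 [557. 231.  55.]
(250, 234) 0.055 [597. 191.  55.]
(331, 234) 0.055 [587. 278.  55.]
(160, 238) 0.076 [605.  95.  76.]
(425, 238) 0.076 [575. 379.  76.]
(160, 222) 0.076 [587.  96.  76.]
(415, 224) 0.076 [560. 363.  76.]
[[65, 82, 117], [63, 83, 118], [64, 81, 117], [64, 87, 123], [70, 100, 137], [76, 106, 144], [74, 105, 145], [78, 110, 148], [73, 106, 144], [73, 104, 144], [74, 104, 145], [72, 102, 140], [73, 102, 142], [83, 116, 159], [68, 75, 86], [62, 61, 56], [64, 60, 58]]
(array([-3.41,  0.19,  2.23]), array([-0.06, -0.01, -0.33]))
```

Request:
{"fn": "send_rows", "kwargs": {
  "series": [
    {"travel":[-3.7,0,6],"dr":[0,0,0],"claw":0},
    {"travel":[-3.7,0,9],"dr":[0,0,0],"claw":0},
    {"travel":[-3.7,0,11],"dr":[0,0,0],"claw":0},
    {"travel":[-3.7,0,12],"dr":[0,0,0],"claw":0},
    {"travel":[-3.7,0,12],"dr":[0,0,0],"claw":0},
    {"travel":[-3.7,0,12],"dr":[0,0,0],"claw":0}
  ]
}}

```text
time_s: 1.7
tool_pos: [0.5761, 0.2355, 0.1033]
tool_rot: [180.0, -0.0, -173.2]
force: [1.0, 0.2, 0.8]
grip_width: 0.0005
```

Request:
{"fn": "send_rows", "kwargs": {
  "series": [
    {"travel":[0,0,1.5],"dr":[0,0,0],"claw":0},
    {"travel":[0,0,3],"dr":[0,0,0],"claw":0},
    {"travel":[0,0,4.5],"dr":[0,0,0],"claw":0},
    {"travel":[0,0,5.6],"dr":[0,0,0],"claw":0},
    {"travel":[0,0,5.6],"dr":[0,0,0],"claw":0},
    {"travel":[0.5,0,5.6],"dr":[0,0,0],"claw":0},
    {"travel":[1,0,5.6],"dr":[0,0,0],"claw":0},
    {"travel":[1.5,0,5.6],"dr":[0,0,0],"claw":0}
  ]
}}

```text
time_s: 2.37
tool_pos: [0.5626, 0.2331, 0.0484]
tool_rot: [179.9, 0.2, -173.3]
force: [1.4, 0.5, 1.1]
grip_width: 0.0006
```

Request:
{"fn": "send_rows", "kwargs": {
  "series": [
    {"travel":[1,0,0],"dr":[0,0,0],"claw":0},
    {"travel":[2,0,0],"dr":[0,0,0],"claw":0},
    {"travel":[3,0,0],"dr":[0,0,0],"claw":0},
    {"travel":[4,0,0],"dr":[0,0,0],"claw":0},
    {"travel":[5,0,0],"dr":[0,0,0],"claw":0},
    {"travel":[6,0,0],"dr":[0,0,0],"claw":0},
    {"travel":[7,0,0],"dr":[0,0,0],"claw":0},
    {"travel":[8,0,0],"dr":[0,0,0],"claw":0},
    {"travel":[9,0,0],"dr":[0,0,0],"claw":0},
    {"travel":[10,0,0],"dr":[0,0,0],"claw":0},
    {"travel":[11,0,0],"dr":[0,0,0],"claw":0},
    {"travel":[11,0,0],"dr":[0,0,0],"claw":0}
  ]
}}

```text
time_s: 3.37
tool_pos: [0.4495, 0.2189, 0.046]
tool_rot: [-179.9, -0.2, -173.2]
force: [-0.3, -0.7, 0.3]
grip_width: 0.0005
```

Request:
{"fn": "send_rows", "kwargs": {
  "series": [
    {"travel":[0.5,0,0],"dr":[0,0,0],"claw":0},
    {"travel":[1,0,0],"dr":[0,0,0],"claw":0},
    {"travel":[1.4,0,0],"dr":[0,0,0],"claw":0},
    {"travel":[1.8,0,0],"dr":[0,0,0],"claw":0},
    {"travel":[2.1,0,0],"dr":[0,0,0],"claw":0},
    {"travel":[2.1,0,0],"dr":[0,0,0],"claw":0}
  ]
}}

```text
time_s: 3.87
tool_pos: [0.4356, 0.2173, 0.0473]
tool_rot: [179.9, 0.5, -173.3]
force: [10.5, 1.1, -7.0]
grip_width: 0.0007
```

Request:
{"fn": "send_rows", "kwargs": {
  "series": [
    {"travel":[-0.8,0,0],"dr":[0,0,0],"claw":0},
    {"travel":[-0.8,0,-2],"dr":[0,0,0],"claw":0},
    {"travel":[-0.8,0,-6],"dr":[0,0,0],"claw":0},
    {"travel":[-0.8,0,-10],"dr":[0,0,0],"claw":0},
    {"travel":[-0.8,0,-14],"dr":[0,0,0],"claw":0},
    {"travel":[-0.8,0,-18],"dr":[0,0,0],"claw":3},
    {"travel":[-0.8,0,-22],"dr":[0,0,0],"claw":5.5},
    {"travel":[-0.8,0,-22],"dr":[0,0,0],"claw":5.5},
    {"travel":[-0.8,0,-22],"dr":[0,0,0],"claw":5.5}
  ]
}}

```text
time_s: 4.62
tool_pos: [0.4404, 0.2186, 0.2692]
tool_rot: [179.9, 0.2, -173.3]
force: [0.5, 0.3, -0.3]
grip_width: 0.0196
```

```bash
python3 - <<'E'
from h import *
state(); c=env.calibration('wrist'); np.save('pics/cw2.npy',c,allow_pickle=True)
cv2.imwrite('pics/w2.png',env.read_camera('wrist'))
cv2.imwrite('pics/s2.png',env.read_camera('scene'))
E
```

```text
t 4.62 tcp [0.4404 0.2186 0.2692] rot [ 179.88    0.21 -173.27] F [ 0.5  0.3 -0.3] w 0.0196
```

View pics/w2.png

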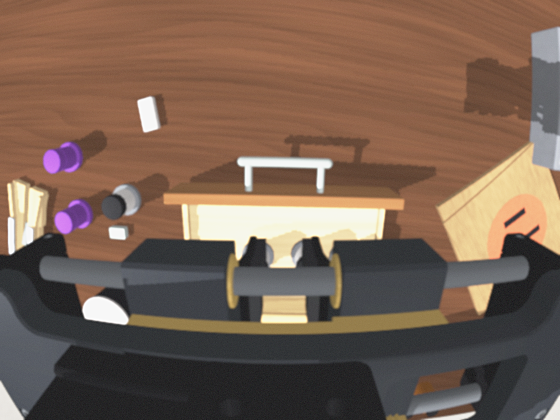

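View pics/s2.png

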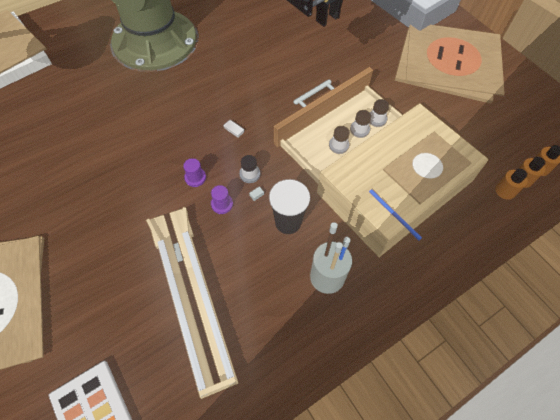

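```bash
cat >> h.py <<'E'
def lids(n,im,rois,z):
    h=cv2.cvtColor(im,cv2.COLOR_BGR2HSV); m=(im.max(2)<75)&(h[...,1]<90)
    out=[]
    for a,b,c,d in rois:
        k=np.zeros(m.shape,np.uint8); k[a:b,c:d]=m[a:b,c:d]
        N,L,S,G=cv2.connectedComponentsWithStats(k)
        for i in range(1,N):
            if S[i,4]>40: out.append((np.round(G[i],1),S[i].tolist(),np.round(onz(n,*G[i],z)*1000,1)))
    return out
E
python3 - <<'E'
from h import *
im=cv2.imread('pics/s2.png')
for x in lids('scene',im,[(90,150,325,395)],.063): print(x)
for x in lids('scene',im,[(145,185,235,265)],.046): print(x)
im=env.read_camera('side'); cv2.imwrite('pics/d2.png',im)
C=cal('side')
for P in [(.5,-.003,.046),(.54,.229,.063)]: print(proj('side',P))
for x in lids('side',im,[(200,400,265,350)],.063): print(x)
E
```

```text
(array([248.4, 162.7]), [241, 155, 16, 16, 194], array([502.8,  -5.9,  46. ]))
[328.0514416  234.83932897]
[294.96183747 316.00653753]
(array([347.9, 206.6]), [346, 200, 4, 18, 42], array([463.3, -82.6,  63. ]))
(array([269. , 232.5]), [265, 215, 11, 36, 270], array([622.7,  26.8,  63. ]))
(array([326.5, 234.1]), [318, 227, 17, 15, 197], array([503.1,  13.1,  63. ]))
(array([288.5, 301.1]), [281, 293, 16, 17, 244], array([555.9, 198.3,  63. ]))
(array([288.5, 332.4]), [280, 322, 18, 21, 316], array([546.2, 264.2,  63. ]))
(array([285.2, 360.5]), [276, 350, 20, 22, 354], array([543.8, 317.9,  63. ]))
```

```bash
python3 - <<'E'
from h import *
im=cv2.imread('pics/s2.png')
g=im.max(2)
for q in [(341,133),(363,118),(380,106)]:
    w=g[q[1]-11:q[1]+11,q[0]-11:q[0]+11]; m=(w<90).astype(np.uint8)
    N,L,S,G=cv2.connectedComponentsWithStats(m); i=1+np.argmax(S[1:,4]); c=G[i]+np.array(q)-11
    print(c,S[i],np.round(onz('scene',*c,.063)*1000))
print(onz('side',326.5,234.1,.046))
print(delta([.558,.197,.2],168.4))
E
```

```text
[339. 127.] [9 5 1 1 1] [540. 204.  63.]
[359.25  112.625] [5 4 5 5 8] [532. 266.  63.]
[380.46610169 105.98305085] [  5   5  14  14 118] [543. 319.  63.]
[ 0.50347145 -0.00476544  0.046     ]
(array([-11.65,  -3.43,   6.45]), array([-0.1 , -0.18, 18.33]))
```

```bash
python3 - <<'E'
from h import *
print(delta([.556,.198,.12],168.4))
E
```

```text
(array([-11.49,  -3.3 ,  14.45]), array([-0.1 , -0.18, 18.33]))
```

Request:
{"fn": "send_rows", "kwargs": {
  "series": [
    {"travel":[-11.5,-3.3,6],"dr":[0,0,18.3],"claw":5},
    {"travel":[-11.5,-3.3,8],"dr":[0,0,18.3],"claw":5},
    {"travel":[-11.5,-3.3,10],"dr":[0,0,18.3],"claw":5},
    {"travel":[-11.5,-3.3,12],"dr":[0,0,18.3],"claw":5},
    {"travel":[-11.5,-3.3,14],"dr":[0,0,18.3],"claw":5},
    {"travel":[-11.5,-3.3,14.5],"dr":[0,0,18.3],"claw":5},
    {"travel":[-11.5,-3.3,14.5],"dr":[0,0,18.3],"claw":5}
  ]
}}

```text
time_s: 5.35
tool_pos: [0.5547, 0.1976, 0.1176]
tool_rot: [-179.7, -0.4, 168.4]
force: [-0.1, 0.5, 1.0]
grip_width: 0.0497
```

```bash
python3 - <<'E'
from h import *
state(); C=env.calibration('wrist'); im=env.read_camera('wrist'); 
for z in (.07,): print(proj('wrist',[.556,.198,z],C),proj('wrist',[.546,.264,z],C))
cv2.imwrite('pics/w3.png',im); im=env.read_camera('side')
for x in lids('side',im,[(270,380,265,310)],.063): print(x)
E
```

```text
t 5.35 tcp [0.5547 0.1976 0.1176] rot [-179.72   -0.41  168.41] F [-0.1  0.5  1. ] w 0.0497
[285.71802633 228.88580651] [377.63387833 196.24643422]
(array([284.3, 287. ]), [265, 270, 40, 40, 854], array([568.5, 167.2,  63. ]))
(array([288.5, 332.4]), [280, 322, 18, 21, 312], array([546.2, 264.3,  63. ]))
(array([285.2, 360.5]), [276, 350, 20, 22, 352], array([543.7, 318. ,  63. ]))
```

View pics/w3.png

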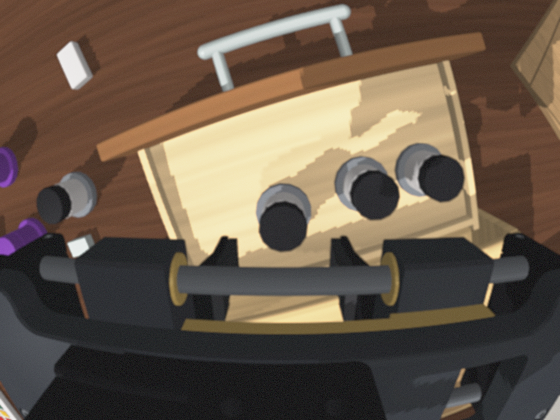

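Request:
{"fn": "send_rows", "kwargs": {
  "series": [
    {"travel":[-0.1,0,2],"dr":[0,0,0],"claw":5},
    {"travel":[-0.1,0,4],"dr":[0,0,0],"claw":5},
    {"travel":[-0.1,0,6],"dr":[0,0,0],"claw":5},
    {"travel":[-0.1,0,7.7],"dr":[0,0,0],"claw":5},
    {"travel":[-0.1,0,7.7],"dr":[0,0,0],"claw":5},
    {"travel":[-0.1,0,7.7],"dr":[0,0,0],"claw":2.8},
    {"travel":[-0.1,0,7.7],"dr":[0,0,0],"claw":2.8},
    {"travel":[-0.1,0,7.7],"dr":[0,0,0],"claw":2.8},
    {"travel":[-0.1,0,7.7],"dr":[0,0,0],"claw":2.8},
    {"travel":[-0.1,0,7.7],"dr":[0,0,0],"claw":2.8},
    {"travel":[-0.1,0,7.7],"dr":[0,0,0],"claw":2.8}
  ],
  "grip_force": 20
}}

```text
time_s: 6.37
tool_pos: [0.5599, 0.199, 0.0467]
tool_rot: [179.9, 0.1, 168.4]
force: [-1.2, -0.5, 7.0]
grip_width: 0.0332
```

Request:
{"fn": "send_rows", "kwargs": {
  "series": [
    {"travel":[0,0,-2],"dr":[0,0,0],"claw":2.8},
    {"travel":[0,0,-4],"dr":[0,0,0],"claw":2.8},
    {"travel":[0,0,-7],"dr":[0,0,0],"claw":2.8},
    {"travel":[0,0,-10],"dr":[0,0,0],"claw":2.8},
    {"travel":[0,0,-13],"dr":[0,0,0],"claw":2.8},
    {"travel":[0,0,-14],"dr":[0,0,0],"claw":2.8},
    {"travel":[0,0,-14],"dr":[0,0,0],"claw":2.8}
  ]
}}

```text
time_s: 6.95
tool_pos: [0.5605, 0.1992, 0.1882]
tool_rot: [179.8, 0.3, 168.4]
force: [0.0, 0.3, -1.5]
grip_width: 0.0335
```

```bash
python3 - <<'E'
from h import *
s=state(); M='scene side'.split()
p=s['tool_pos']; out=[]
for n in M:
    im=env.read_camera(n); u,v=proj(n,p).astype(int); print(n,u,v)
    cr=im[max(v-50,0):v+50,max(u-65,0):u+65]; out.append(cv2.resize(cr,(390,300)))
cv2.imwrite('pics/g1.png',np.hstack(out)); print(delta([.527,-.210,p[2]],168.4))
E
```

```text
t 6.95 tcp [0.5605 0.1992 0.1882] rot [179.77   0.31 168.42] F [ 0.   0.3 -1.5] w 0.0335
scene 351 93
side 286 253
(array([ -5.15, -40.63,  -0.45]), array([-0.03, -0.05,  0.03]))
```

View pics/g1.png

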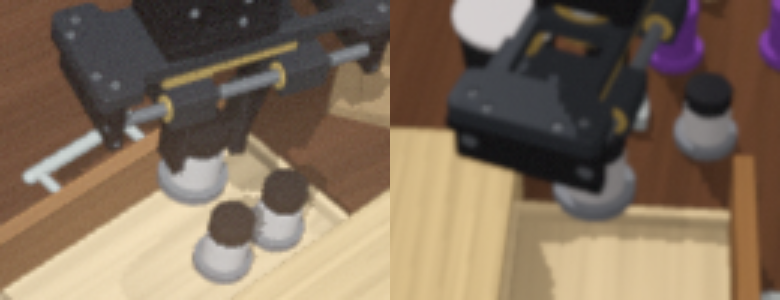

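Request:
{"fn": "send_rows", "kwargs": {
  "series": [
    {"travel":[-1.4,-10,0],"dr":[0,0,0],"claw":2.8},
    {"travel":[-1.4,-10,0],"dr":[0,0,0],"claw":2.8},
    {"travel":[-1.4,-12,0],"dr":[0,0,0],"claw":2.8},
    {"travel":[-2.7,-16,0],"dr":[0,0,0],"claw":2.8},
    {"travel":[-3,-20,0],"dr":[0,0,0],"claw":2.8},
    {"travel":[-3.5,-24,0],"dr":[0,0,0],"claw":2.8},
    {"travel":[-4,-28,0],"dr":[0,0,0],"claw":2.8},
    {"travel":[-4.5,-32,0],"dr":[0,0,0],"claw":2.8},
    {"travel":[-5,-36,0],"dr":[0,0,0],"claw":2.8},
    {"travel":[-5.4,-39,0],"dr":[0,0,0],"claw":2.8},
    {"travel":[-5.4,-40.7,0],"dr":[0,0,0],"claw":2.8},
    {"travel":[-5.4,-40.7,0],"dr":[0,0,0],"claw":2.8}
  ]
}}

```text
time_s: 8.05
tool_pos: [0.5264, -0.2168, 0.182]
tool_rot: [-179.8, -0.3, 167.9]
force: [-0.7, -0.3, -0.9]
grip_width: 0.0335
```

Request:
{"fn": "send_rows", "kwargs": {
  "series": [
    {"travel":[0,0,0],"dr":[0,0,0],"claw":2.8},
    {"travel":[0,0,3],"dr":[0,0,0],"claw":2.8},
    {"travel":[0,0,6],"dr":[0,0,0],"claw":2.8},
    {"travel":[0,0,8],"dr":[0,0,0],"claw":2.8},
    {"travel":[0,0,8],"dr":[0,0,0],"claw":2.8},
    {"travel":[0,0,8],"dr":[0,0,0],"claw":2.8},
    {"travel":[0,0,8],"dr":[0,0,0],"claw":2.8}
  ]
}}

```text
time_s: 8.63
tool_pos: [0.5307, -0.2102, 0.1053]
tool_rot: [180.0, 0.1, 168.5]
force: [0.4, -1.1, -1.3]
grip_width: 0.0335
```

```bash
python3 - <<'E'
from h import *
s=state()
p=s['tool_pos'].copy(); out=[]
O=np.array([.6662,-.2384]); d=np.array([.9796,-.2011]); q=p[:2]-O; print('rail xy',q@d*1000,(q[1]*d[0]-q[0]*d[1])*1000)
C=env.calibration('wrist'); im=env.read_camera('wrist'); cv2.imwrite('pics/w4.png',im)
for n in ['scene','side']:
    im=env.read_camera(n); u,v=proj(n,p).astype(int)
    out.append(cv2.resize(im[v-50:v+50,u-65:u+65],(390,300)))
cv2.imwrite('pics/g2.png',np.hstack(out))
E
```

```text
t 8.63 tcp [ 0.5307 -0.2102  0.1053] rot [1.7999e+02 5.0000e-02 1.6852e+02] F [ 0.4 -1.1 -1.3] w 0.0335
rail xy -138.3840265342265 0.32987651152315
```

View pics/g2.png

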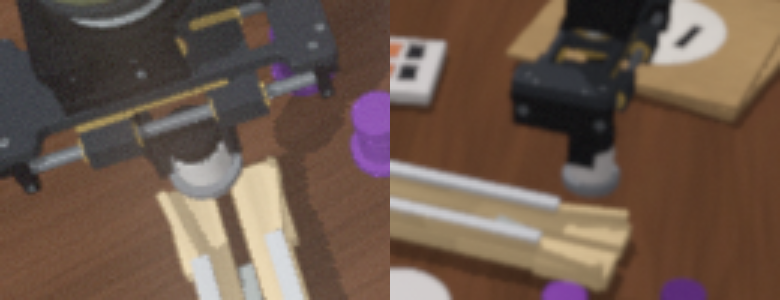

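Request:
{"fn": "send_rows", "kwargs": {
  "series": [
    {"travel":[0,0,2],"dr":[0,0,0],"claw":2.8},
    {"travel":[0,0,4],"dr":[0,0,0],"claw":2.8},
    {"travel":[0,0,5],"dr":[0,0,0],"claw":2.8},
    {"travel":[0,0,5.5],"dr":[0,0,0],"claw":2.8},
    {"travel":[0,0,5.8],"dr":[0,0,0],"claw":2.8},
    {"travel":[0,0,6.1],"dr":[0,0,0],"claw":2.8},
    {"travel":[0,0,6.3],"dr":[0,0,0],"claw":2.8},
    {"travel":[0,0,6.3],"dr":[0,0,0],"claw":2.8},
    {"travel":[0,0,6.3],"dr":[0,0,0],"claw":2.8}
  ]
}}

```text
time_s: 9.53
tool_pos: [0.5309, -0.2116, 0.0428]
tool_rot: [-180.0, 0.1, 168.4]
force: [-0.4, -0.1, 2.7]
grip_width: 0.0338
```

Request:
{"fn": "send_rows", "kwargs": {
  "series": [
    {"travel":[-0.6,0,0],"dr":[0,0,0],"claw":2.8},
    {"travel":[-1.2,0,0],"dr":[0,0,0],"claw":2.8},
    {"travel":[-1.8,0,0],"dr":[0,0,0],"claw":2.8},
    {"travel":[-2.4,0,0],"dr":[0,0,0],"claw":2.8},
    {"travel":[-3,0,0],"dr":[0,0,0],"claw":2.8},
    {"travel":[-3.6,0,0],"dr":[0,0,0],"claw":2.8},
    {"travel":[-4.2,0,0],"dr":[0,0,0],"claw":2.8},
    {"travel":[-4.8,0,0],"dr":[0,0,0],"claw":2.8},
    {"travel":[-5.4,0,0],"dr":[0,0,0],"claw":2.8},
    {"travel":[-6,0,0],"dr":[0,0,0],"claw":2.8}
  ]
}}

```text
time_s: 10.37
tool_pos: [0.59, -0.2236, 0.0428]
tool_rot: [180.0, 0.1, 168.4]
force: [-1.2, 0.0, 6.2]
grip_width: 0.0335
```

Request:
{"fn": "send_rows", "kwargs": {
  "series": [
    {"travel":[-0.6,0,0],"dr":[0,0,0],"claw":2.8},
    {"travel":[-1.2,0,0],"dr":[0,0,0],"claw":2.8},
    {"travel":[-1.8,0,0],"dr":[0,0,0],"claw":2.8},
    {"travel":[-2.4,0,0],"dr":[0,0,0],"claw":2.8},
    {"travel":[-3,0,0],"dr":[0,0,0],"claw":2.8},
    {"travel":[-3.6,0,0],"dr":[0,0,0],"claw":2.8},
    {"travel":[-4.2,0,0],"dr":[0,0,0],"claw":2.8},
    {"travel":[-4.8,0,0],"dr":[0,0,0],"claw":2.8},
    {"travel":[-5.4,0,0],"dr":[0,0,0],"claw":2.8},
    {"travel":[-6,0,0],"dr":[0,0,0],"claw":2.8},
    {"travel":[-6,0,0],"dr":[0,0,0],"claw":2.8}
  ]
}}

```text
time_s: 11.28
tool_pos: [0.6501, -0.2357, 0.0428]
tool_rot: [-180.0, 0.2, 168.5]
force: [-0.2, -1.5, 4.7]
grip_width: 0.0333
```

Request:
{"fn": "send_rows", "kwargs": {
  "series": [
    {"travel":[0,0,0],"dr":[0,0,0],"claw":5},
    {"travel":[0,0,0],"dr":[0,0,0],"claw":5},
    {"travel":[0,0,0],"dr":[0,0,0],"claw":5},
    {"travel":[0,0,0],"dr":[0,0,0],"claw":5},
    {"travel":[0,0,-3],"dr":[0,0,0],"claw":5},
    {"travel":[0,0,-7],"dr":[0,0,0],"claw":5},
    {"travel":[0,0,-11],"dr":[0,0,0],"claw":5},
    {"travel":[0,0,-13],"dr":[0,0,0],"claw":5},
    {"travel":[0,0,-13],"dr":[0,0,0],"claw":5},
    {"travel":[0,0,-13],"dr":[0,0,0],"claw":5}
  ]
}}

```text
time_s: 12.12
tool_pos: [0.6481, -0.2355, 0.1731]
tool_rot: [180.0, 0.2, 168.4]
force: [0.1, 0.6, -0.4]
grip_width: 0.0501
```

Request:
{"fn": "send_rows", "kwargs": {
  "series": [
    {"travel":[3,3,0],"dr":[0,0,0],"claw":5},
    {"travel":[6,6,0],"dr":[0,0,0],"claw":5},
    {"travel":[9,9,0],"dr":[0,0,0],"claw":5},
    {"travel":[12,12,0],"dr":[0,0,0],"claw":5},
    {"travel":[15,15,0],"dr":[0,0,0],"claw":5},
    {"travel":[17.5,18,0],"dr":[0,0,0],"claw":5},
    {"travel":[19.1,19.8,0],"dr":[0,0,0],"claw":5},
    {"travel":[19.1,19.8,0],"dr":[0,0,0],"claw":5},
    {"travel":[19.1,19.8,0],"dr":[0,0,0],"claw":5},
    {"travel":[19.1,19.8,0],"dr":[0,0,0],"claw":5}
  ]
}}

```text
time_s: 12.95
tool_pos: [0.4996, -0.0037, 0.1705]
tool_rot: [-179.9, -0.1, 168.4]
force: [0.0, 0.4, -0.3]
grip_width: 0.0501
```

```bash
python3 - <<'E'
from h import *
s=state(); p=s['tool_pos']
C=env.calibration('wrist'); w=env.read_camera('wrist')
print(proj('wrist',[.503,-.005,.052],C))
sc=env.read_camera('scene'); sd=env.read_camera('side')
for x in lids('side',sd,[(215,260,305,350)],.046): print(x)
for x in lids('side',sd,[(270,380,265,310)],.063): print(x)
a=cv2.resize(sc[195:310,140:250],(320,330)); b=cv2.resize(sd[140:220,195:345],(320,170))
out=np.zeros((420,560+330,3),np.uint8); out[:,:560]=w; out=out[:, :]
col=np.zeros((420,330,3),np.uint8); col[:250,:320]=cv2.resize(a,(320,250)); col[250:,:320]=b; out[:,560:]=col
cv2.imwrite('pics/g3.png',cv2.resize(out,(800,378)))
E
```

```text
t 12.95 tcp [ 0.4996 -0.0037  0.1705] rot [-1.7993e+02 -7.0000e-02  1.6841e+02] F [ 0.   0.4 -0.3] w 0.0501
[283.86699084 204.94601958]
(array([326.4, 234.1]), [318, 227, 17, 15, 198], array([503.7,  -4.7,  46. ]))
(array([288.5, 333. ]), [280, 324, 18, 19, 293], array([546.2, 265.5,  63. ]))
(array([285.2, 360.5]), [276, 350, 20, 22, 354], array([543.8, 317.9,  63. ]))
```

View pics/g3.png

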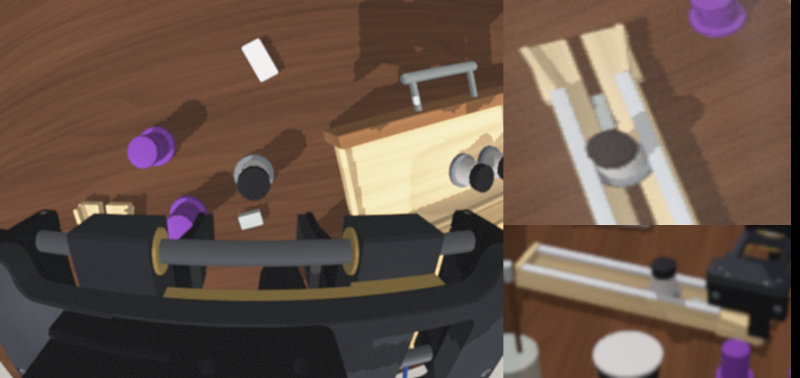

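Request:
{"fn": "send_rows", "kwargs": {
  "series": [
    {"travel":[-0.4,0,3],"dr":[0,0,0],"claw":5},
    {"travel":[-0.4,0,6],"dr":[0,0,0],"claw":5},
    {"travel":[-0.4,0,9],"dr":[0,0,0],"claw":5},
    {"travel":[-0.4,0,12],"dr":[0,0,0],"claw":5},
    {"travel":[-0.4,0,14],"dr":[0,0,0],"claw":5},
    {"travel":[-0.4,0,14.5],"dr":[0,0,0],"claw":5},
    {"travel":[-0.4,0,14.5],"dr":[0,0,0],"claw":5},
    {"travel":[-0.4,0,14.5],"dr":[0,0,0],"claw":2.8},
    {"travel":[-0.4,0,14.5],"dr":[0,0,0],"claw":2.8},
    {"travel":[-0.4,0,14.5],"dr":[0,0,0],"claw":2.8},
    {"travel":[-0.4,0,14.5],"dr":[0,0,0],"claw":2.8},
    {"travel":[-0.4,0,14.5],"dr":[0,0,0],"claw":2.8}
  ]
}}

```text
time_s: 14.1
tool_pos: [0.5052, -0.0038, 0.0281]
tool_rot: [179.9, 0.2, 168.4]
force: [-0.5, -0.4, 4.9]
grip_width: 0.0341
```

Request:
{"fn": "send_rows", "kwargs": {
  "series": [
    {"travel":[0,0,-2],"dr":[0,0,0],"claw":2.8},
    {"travel":[0,0,-5],"dr":[0,0,0],"claw":2.8},
    {"travel":[0,0,-8],"dr":[0,0,0],"claw":2.8},
    {"travel":[0,0,-11],"dr":[0,0,0],"claw":2.8},
    {"travel":[0,0,-13],"dr":[0,0,0],"claw":2.8},
    {"travel":[0,0,-13],"dr":[0,0,0],"claw":2.8},
    {"travel":[0,0,-13],"dr":[0,0,0],"claw":2.8}
  ]
}}

```text
time_s: 14.68
tool_pos: [0.5046, -0.0034, 0.1576]
tool_rot: [179.9, 0.1, 168.4]
force: [0.4, 1.4, -1.7]
grip_width: 0.0335
```

```bash
python3 - <<'E'
from h import *
s=state(); print(delta([.527,-.210,s['tool_pos'][2]],168.4,s))
E
```

```text
t 14.68 tcp [ 0.5046 -0.0034  0.1576] rot [1.7992e+02 1.4000e-01 1.6844e+02] F [ 0.4  1.4 -1.7] w 0.0335
(array([-6.340e+00, -1.979e+01, -1.000e-02]), array([0.08, 0.14, 0.04]))
```

Request:
{"fn": "send_rows", "kwargs": {
  "series": [
    {"travel":[-1.2,-3,0],"dr":[0,0,0],"claw":2.8},
    {"travel":[-2.3,-7,0],"dr":[0,0,0],"claw":2.8},
    {"travel":[-3.5,-11,0],"dr":[0,0,0],"claw":2.8},
    {"travel":[-4.8,-15,0],"dr":[0,0,0],"claw":2.8},
    {"travel":[-6,-18.5,0],"dr":[0,0,0],"claw":2.8},
    {"travel":[-6.5,-19.8,0],"dr":[0,0,0],"claw":2.8},
    {"travel":[-6.5,-19.8,0],"dr":[0,0,0],"claw":2.8},
    {"travel":[-6.5,-19.8,3],"dr":[0,0,0],"claw":2.8},
    {"travel":[-6.5,-19.8,6],"dr":[0,0,0],"claw":2.8},
    {"travel":[-6.5,-19.8,8],"dr":[0,0,0],"claw":2.8},
    {"travel":[-6.5,-19.8,8],"dr":[0,0,0],"claw":2.8},
    {"travel":[-6.5,-19.8,8],"dr":[0,0,0],"claw":2.8}
  ]
}}

```text
time_s: 15.68
tool_pos: [0.5263, -0.2091, 0.0746]
tool_rot: [180.0, -0.3, 168.5]
force: [0.2, -0.1, -1.2]
grip_width: 0.0335
```

Request:
{"fn": "send_rows", "kwargs": {
  "series": [
    {"travel":[0,0,1],"dr":[0,0,0],"claw":2.8},
    {"travel":[0,0,2],"dr":[0,0,0],"claw":2.8},
    {"travel":[0,0,2.8],"dr":[0,0,0],"claw":2.8},
    {"travel":[0,0,3.2],"dr":[0,0,0],"claw":2.8},
    {"travel":[0,0,3.5],"dr":[0,0,0],"claw":2.8},
    {"travel":[0,0,3.5],"dr":[0,0,0],"claw":2.8},
    {"travel":[0,0,3.5],"dr":[0,0,0],"claw":2.8}
  ]
}}

```text
time_s: 16.27
tool_pos: [0.5285, -0.211, 0.0421]
tool_rot: [180.0, 0.1, 168.4]
force: [-0.5, -1.4, 0.5]
grip_width: 0.0334
```

Request:
{"fn": "send_rows", "kwargs": {
  "series": [
    {"travel":[-0.6,0,0],"dr":[0,0,0],"claw":2.8},
    {"travel":[-1.2,0,0],"dr":[0,0,0],"claw":2.8},
    {"travel":[-1.8,0,0],"dr":[0,0,0],"claw":2.8},
    {"travel":[-2.4,0,0],"dr":[0,0,0],"claw":2.8},
    {"travel":[-3,0,0],"dr":[0,0,0],"claw":2.8},
    {"travel":[-3.6,0,0],"dr":[0,0,0],"claw":2.8},
    {"travel":[-4.2,0,0],"dr":[0,0,0],"claw":2.8},
    {"travel":[-4.8,0,0],"dr":[0,0,0],"claw":2.8},
    {"travel":[-5.4,0,0],"dr":[0,0,0],"claw":2.8},
    {"travel":[-6.1,0,0],"dr":[0,0,0],"claw":2.8}
  ]
}}

```text
time_s: 17.1
tool_pos: [0.5885, -0.2233, 0.0421]
tool_rot: [-180.0, 0.0, 168.4]
force: [-2.2, 0.3, 6.2]
grip_width: 0.0332
```

Request:
{"fn": "send_rows", "kwargs": {
  "series": [
    {"travel":[-0.6,0,0],"dr":[0,0,0],"claw":2.8},
    {"travel":[-1.2,0,0],"dr":[0,0,0],"claw":2.8},
    {"travel":[-1.8,0,0],"dr":[0,0,0],"claw":2.8},
    {"travel":[-2.4,0,0],"dr":[0,0,0],"claw":2.8},
    {"travel":[-3,0,0],"dr":[0,0,0],"claw":2.8},
    {"travel":[-3.6,0,0],"dr":[0,0,0],"claw":2.8},
    {"travel":[-4.2,0,0],"dr":[0,0,0],"claw":2.8},
    {"travel":[-4.8,0,0],"dr":[0,0,0],"claw":2.8},
    {"travel":[-5.4,0,0],"dr":[0,0,0],"claw":2.8},
    {"travel":[-6.1,0,0],"dr":[0,0,0],"claw":2.8},
    {"travel":[-6.1,0,0],"dr":[0,0,0],"claw":2.8}
  ]
}}

```text
time_s: 18.02
tool_pos: [0.6497, -0.2356, 0.0422]
tool_rot: [-180.0, 0.2, 168.5]
force: [0.9, 0.7, 4.8]
grip_width: 0.0335
```

Request:
{"fn": "send_rows", "kwargs": {
  "series": [
    {"travel":[0,0,0],"dr":[0,0,0],"claw":5},
    {"travel":[0,0,0],"dr":[0,0,0],"claw":5},
    {"travel":[0,0,0],"dr":[0,0,0],"claw":5},
    {"travel":[0,0,0],"dr":[0,0,0],"claw":5},
    {"travel":[0,0,-3],"dr":[0,0,0],"claw":5},
    {"travel":[0,0,-7],"dr":[0,0,0],"claw":5},
    {"travel":[0,0,-11],"dr":[0,0,0],"claw":5},
    {"travel":[0,0,-14],"dr":[0,0,0],"claw":5},
    {"travel":[0,0,-14],"dr":[0,0,0],"claw":5},
    {"travel":[0,0,-14],"dr":[0,0,0],"claw":5}
  ]
}}

```text
time_s: 18.85
tool_pos: [0.6484, -0.2357, 0.184]
tool_rot: [-180.0, 0.3, 168.4]
force: [0.6, 0.4, -0.7]
grip_width: 0.0498
```

Request:
{"fn": "send_rows", "kwargs": {
  "series": [
    {"travel":[2.9,2.9,0],"dr":[0,0,0],"claw":5},
    {"travel":[5.8,5.8,0],"dr":[0,0,0],"claw":5},
    {"travel":[8.7,8.7,0],"dr":[0,0,0],"claw":5},
    {"travel":[11.6,11.6,0],"dr":[0,0,0],"claw":5},
    {"travel":[14.5,14.5,0],"dr":[0,0,0],"claw":5},
    {"travel":[17.4,17.4,0],"dr":[0,0,0],"claw":5},
    {"travel":[20,20,0],"dr":[0,0,0],"claw":5},
    {"travel":[20.2,23,0],"dr":[0,0,7],"claw":5},
    {"travel":[20.2,26,0],"dr":[0,0,14],"claw":5},
    {"travel":[20.2,29,0],"dr":[0,0,20],"claw":5},
    {"travel":[20.2,32,0],"dr":[0,0,25],"claw":5},
    {"travel":[20.2,33,0],"dr":[0,0,25],"claw":5}
  ]
}}

```text
time_s: 19.85
tool_pos: [0.5142, 0.1341, 0.1795]
tool_rot: [-180.0, -0.2, 143.6]
force: [0.1, 0.7, -0.3]
grip_width: 0.05
```

```bash
python3 - <<'E'
from h import *
s=state(); sd=env.read_camera('side')
for x in lids('side',sd,[(270,380,265,310)],.063): print(x)
print(delta([.546,.265,.15],118))
E
```

```text
t 19.85 tcp [0.5142 0.1341 0.1795] rot [-179.95   -0.18  143.6 ] F [ 0.1  0.7 -0.3] w 0.05
(array([288.5, 333. ]), [280, 324, 18, 19, 293], array([546.2, 265.5,  63. ]))
(array([285.2, 360.5]), [276, 350, 20, 22, 354], array([543.8, 317.9,  63. ]))
(array([ 5.16, 12.45,  2.94]), array([-0.11, -0.15, 25.85]))
```

Request:
{"fn": "send_rows", "kwargs": {
  "series": [
    {"travel":[1.5,3.5,0.5],"dr":[0,0,7],"claw":5},
    {"travel":[3,7,1],"dr":[0,0,14],"claw":5},
    {"travel":[4.4,10.5,2],"dr":[0,0,21],"claw":5},
    {"travel":[5.1,12.6,3],"dr":[0,0,25],"claw":5},
    {"travel":[5.1,12.6,3],"dr":[0,0,25],"claw":5},
    {"travel":[5.1,12.6,3],"dr":[0,0,25],"claw":5},
    {"travel":[5.1,12.6,3],"dr":[0,0,25],"claw":5},
    {"travel":[5.1,12.6,3],"dr":[0,0,25],"claw":5}
  ]
}}

```text
time_s: 20.57
tool_pos: [0.5502, 0.2576, 0.1517]
tool_rot: [-180.0, 0.1, 118.3]
force: [-0.1, -0.9, -0.9]
grip_width: 0.0498
```

```bash
python3 - <<'E'
from h import *
s=state(); C=env.calibration('wrist'); w=env.read_camera('wrist'); cv2.imwrite('pics/w5.png',w)
for P in ([.546,.265,.07],[.544,.318,.07]):
    u,v=proj('wrist',P,C); print(u,v)
    a,b=int(v)-28,int(u)-28; m=(w[max(a,0):a+56,b:b+56].max(2)<55).astype(np.uint8)
    N,L,S,G=cv2.connectedComponentsWithStats(m)
    for i in range(1,N):
        if S[i,4]>100: g=G[i]+[b,max(a,0)]; print(' blob',g,S[i],onz('wrist',*g,.068,C))
print(delta([.546,.265,.046],s['tool_rot'][2]))
E
```

```text
t 20.57 tcp [0.5502 0.2576 0.1517] rot [-1.7997e+02  5.0000e-02  1.1831e+02] F [-0.1 -0.9 -0.9] w 0.0498
284.35348366797507 201.3076430467134
 blob [283.41368337 200.07716786] [   8    7   40   42 1257] [0.54513295 0.26506924 0.068     ]
315.5664586695928 139.7126240430426
 blob [313.52125984 140.73543307] [   6    9   42   41 1270] [0.5432512  0.31654685 0.068     ]
(array([ 0.84, -0.05, 10.6 ]), array([ 0.01,  0.04, -0.01]))
```

Request:
{"fn": "send_rows", "kwargs": {
  "series": [
    {"travel":[0.8,0,1],"dr":[0,0,0],"claw":5},
    {"travel":[0.8,0,3],"dr":[0,0,0],"claw":5},
    {"travel":[0.8,0,6],"dr":[0,0,0],"claw":5},
    {"travel":[0.8,0,9],"dr":[0,0,0],"claw":5},
    {"travel":[0.8,0,10.6],"dr":[0,0,0],"claw":5},
    {"travel":[0.8,0,10.6],"dr":[0,0,0],"claw":5},
    {"travel":[0.8,0,10.6],"dr":[0,0,0],"claw":2.8},
    {"travel":[0.8,0,10.6],"dr":[0,0,0],"claw":2.8},
    {"travel":[0.8,0,10.6],"dr":[0,0,0],"claw":2.8},
    {"travel":[0.8,0,10.6],"dr":[0,0,0],"claw":2.8},
    {"travel":[0.8,0,10.6],"dr":[0,0,0],"claw":2.8}
  ]
}}

```text
time_s: 21.53
tool_pos: [0.5472, 0.2678, 0.0474]
tool_rot: [179.8, -0.0, 118.4]
force: [-0.2, 0.2, 4.9]
grip_width: 0.0337
```

Request:
{"fn": "send_rows", "kwargs": {
  "series": [
    {"travel":[0,0,-2],"dr":[0,0,0],"claw":2.8},
    {"travel":[0,0,-5],"dr":[0,0,0],"claw":2.8},
    {"travel":[0,0,-8],"dr":[0,0,0],"claw":2.8},
    {"travel":[0,0,-11],"dr":[0,0,0],"claw":2.8},
    {"travel":[0,0,-14],"dr":[0,0,0],"claw":2.8},
    {"travel":[0,0,-14],"dr":[0,0,0],"claw":2.8},
    {"travel":[0,0,-14],"dr":[0,0,0],"claw":2.8}
  ]
}}

```text
time_s: 22.12
tool_pos: [0.5473, 0.2679, 0.1882]
tool_rot: [179.7, -0.0, 118.4]
force: [0.1, -0.2, -1.9]
grip_width: 0.0337
```

```bash
python3 - <<'E'
from h import *
s=state(); print(delta([.528,-.210,s['tool_pos'][2]],168.4,s))
E
```

```text
t 22.12 tcp [0.5473 0.2679 0.1882] rot [ 1.7971e+02 -2.0000e-02  1.1843e+02] F [ 0.1 -0.2 -1.9] w 0.0337
(array([-41.11, -24.44,  -0.14]), array([  0.28,   0.11, -49.97]))
```

Request:
{"fn": "send_rows", "kwargs": {
  "series": [
    {"travel":[-3.4,-2,0],"dr":[0,0,0],"claw":2.8},
    {"travel":[-6.8,-4,0],"dr":[0,0,-5],"claw":2.8},
    {"travel":[-10.2,-6.1,0],"dr":[0,0,-10],"claw":2.8},
    {"travel":[-13.6,-8.1,0],"dr":[0,0,-15],"claw":2.8},
    {"travel":[-17,-10.1,0],"dr":[0,0,-20],"claw":2.8},
    {"travel":[-20.4,-12.1,0],"dr":[0,0,-25],"claw":2.8},
    {"travel":[-23.8,-14.2,0],"dr":[0,0,-30],"claw":2.8},
    {"travel":[-27.2,-16.2,0],"dr":[0,0,-35],"claw":2.8},
    {"travel":[-30.6,-18.2,0],"dr":[0,0,-40],"claw":2.8},
    {"travel":[-34,-20.2,0],"dr":[0,0,-45],"claw":2.8},
    {"travel":[-36,-21.4,0],"dr":[0,0,-50],"claw":2.8},
    {"travel":[-36,-21.4,0],"dr":[0,0,-50],"claw":2.8}
  ]
}}

```text
time_s: 23.12
tool_pos: [0.5266, -0.1589, 0.1843]
tool_rot: [-179.8, -0.1, 168.0]
force: [0.1, -0.1, -0.9]
grip_width: 0.0331
```

Request:
{"fn": "send_rows", "kwargs": {
  "series": [
    {"travel":[0,-3,0],"dr":[0,0,0],"claw":2.8},
    {"travel":[0,-5.8,0],"dr":[0,0,0],"claw":2.8},
    {"travel":[0,-5.8,0],"dr":[0,0,0],"claw":2.8},
    {"travel":[0,-5.8,0],"dr":[0,0,0],"claw":2.8},
    {"travel":[0,-5.8,0],"dr":[0,0,0],"claw":2.8}
  ]
}}

```text
time_s: 23.53
tool_pos: [0.5172, -0.2067, 0.1844]
tool_rot: [179.9, -0.1, 168.4]
force: [-0.2, -0.0, -0.9]
grip_width: 0.0335
```

```bash
python3 - <<'E'
from h import *
s=state(); print(delta([.528,-.210,.0435],168.4,s))
E
```

```text
t 23.53 tcp [ 0.5172 -0.2067  0.1844] rot [ 1.7994e+02 -1.1000e-01  1.6844e+02] F [-0.2 -0.  -0.9] w 0.0335
(array([-1.15, -0.12, 14.08]), array([ 0.06, -0.11,  0.03]))
```

Request:
{"fn": "send_rows", "kwargs": {
  "series": [
    {"travel":[-1.1,-0.1,3],"dr":[0,0,0],"claw":2.8},
    {"travel":[-1.1,-0.1,6],"dr":[0,0,0],"claw":2.8},
    {"travel":[-1.1,-0.1,9],"dr":[0,0,0],"claw":2.8},
    {"travel":[-1.1,-0.1,11],"dr":[0,0,0],"claw":2.8},
    {"travel":[-1.1,-0.1,12.5],"dr":[0,0,0],"claw":2.8},
    {"travel":[-1.1,-0.1,13.3],"dr":[0,0,0],"claw":2.8},
    {"travel":[-1.1,-0.1,13.8],"dr":[0,0,0],"claw":2.8},
    {"travel":[-1.1,-0.1,14.1],"dr":[0,0,0],"claw":2.8},
    {"travel":[-1.1,-0.1,14.1],"dr":[0,0,0],"claw":2.8},
    {"travel":[-1.1,-0.1,14.1],"dr":[0,0,0],"claw":2.8}
  ]
}}

```text
time_s: 24.37
tool_pos: [0.529, -0.2112, 0.0454]
tool_rot: [180.0, 0.1, 168.4]
force: [0.3, -0.0, -1.7]
grip_width: 0.0335
```

Request:
{"fn": "send_rows", "kwargs": {
  "series": [
    {"travel":[0,0,0.2],"dr":[0,0,0],"claw":2.8},
    {"travel":[0,0,0.3],"dr":[0,0,0],"claw":2.8},
    {"travel":[0,0,0.3],"dr":[0,0,0],"claw":2.8}
  ]
}}

```text
time_s: 24.62
tool_pos: [0.5296, -0.2116, 0.0434]
tool_rot: [180.0, 0.2, 168.4]
force: [-0.1, 0.9, 5.2]
grip_width: 0.0332
```

Request:
{"fn": "send_rows", "kwargs": {
  "series": [
    {"travel":[-0.6,0,0],"dr":[0,0,0],"claw":2.8},
    {"travel":[-1.2,0,0],"dr":[0,0,0],"claw":2.8},
    {"travel":[-1.8,0,0],"dr":[0,0,0],"claw":2.8},
    {"travel":[-2.4,0,0],"dr":[0,0,0],"claw":2.8},
    {"travel":[-3,0,0],"dr":[0,0,0],"claw":2.8},
    {"travel":[-3.6,0,0],"dr":[0,0,0],"claw":2.8},
    {"travel":[-4.2,0,0],"dr":[0,0,0],"claw":2.8},
    {"travel":[-4.8,0,0],"dr":[0,0,0],"claw":2.8},
    {"travel":[-5.4,0,0],"dr":[0,0,0],"claw":2.8},
    {"travel":[-6.1,0,0],"dr":[0,0,0],"claw":2.8}
  ]
}}

```text
time_s: 25.45
tool_pos: [0.5893, -0.224, 0.0435]
tool_rot: [180.0, 0.1, 168.4]
force: [-1.8, 0.0, 7.0]
grip_width: 0.0334
```

Request:
{"fn": "send_rows", "kwargs": {
  "series": [
    {"travel":[-0.6,0,0],"dr":[0,0,0],"claw":2.8},
    {"travel":[-1.2,0,0],"dr":[0,0,0],"claw":2.8},
    {"travel":[-1.8,0,0],"dr":[0,0,0],"claw":2.8},
    {"travel":[-2.4,0,0],"dr":[0,0,0],"claw":2.8},
    {"travel":[-3,0,0],"dr":[0,0,0],"claw":2.8},
    {"travel":[-3.6,0,0],"dr":[0,0,0],"claw":2.8},
    {"travel":[-4.2,0,0],"dr":[0,0,0],"claw":2.8},
    {"travel":[-4.8,0,0],"dr":[0,0,0],"claw":2.8},
    {"travel":[-5.4,0,0],"dr":[0,0,0],"claw":2.8},
    {"travel":[-6.1,0,0],"dr":[0,0,0],"claw":2.8},
    {"travel":[-6.1,0,0],"dr":[0,0,0],"claw":2.8}
  ]
}}

```text
time_s: 26.37
tool_pos: [0.6503, -0.2364, 0.0435]
tool_rot: [-180.0, 0.3, 168.5]
force: [0.1, 0.1, 5.6]
grip_width: 0.0334
```

Request:
{"fn": "send_rows", "kwargs": {
  "series": [
    {"travel":[0,0,0],"dr":[0,0,0],"claw":5},
    {"travel":[0,0,0],"dr":[0,0,0],"claw":5},
    {"travel":[0,0,0],"dr":[0,0,0],"claw":5},
    {"travel":[0,0,0],"dr":[0,0,0],"claw":5},
    {"travel":[0,0,-3],"dr":[0,0,0],"claw":5},
    {"travel":[0,0,-7],"dr":[0,0,0],"claw":5},
    {"travel":[0,0,-11],"dr":[0,0,0],"claw":5},
    {"travel":[0,0,-14],"dr":[0,0,0],"claw":5},
    {"travel":[0,0,-14],"dr":[0,0,0],"claw":5},
    {"travel":[0,0,-14],"dr":[0,0,0],"claw":5}
  ]
}}

```text
time_s: 27.2
tool_pos: [0.6488, -0.2363, 0.1842]
tool_rot: [-180.0, 0.3, 168.4]
force: [-0.7, 0.1, -1.7]
grip_width: 0.05
```

Request:
{"fn": "send_rows", "kwargs": {
  "series": [
    {"travel":[2.9,2.9,0],"dr":[0,0,0],"claw":5},
    {"travel":[5.8,5.8,0],"dr":[0,0,0],"claw":5},
    {"travel":[8.7,8.7,0],"dr":[0,0,0],"claw":5},
    {"travel":[11.6,11.6,0],"dr":[0,0,0],"claw":5},
    {"travel":[14.5,14.5,0],"dr":[0,0,0],"claw":5},
    {"travel":[17.4,17.4,0],"dr":[0,0,0],"claw":5},
    {"travel":[20,20,0],"dr":[0,0,0],"claw":5},
    {"travel":[20.2,23,0],"dr":[0,0,7],"claw":5},
    {"travel":[20.2,26,0],"dr":[0,0,14],"claw":5},
    {"travel":[20.2,29,0],"dr":[0,0,20],"claw":5},
    {"travel":[20.2,32,0],"dr":[0,0,25],"claw":5},
    {"travel":[20.2,33,0],"dr":[0,0,25],"claw":5}
  ]
}}

```text
time_s: 28.2
tool_pos: [0.5145, 0.1336, 0.1796]
tool_rot: [-180.0, -0.2, 143.6]
force: [-0.3, 0.4, -0.2]
grip_width: 0.0501
```

```bash
python3 - <<'E'
from h import *
s=state(); sd=env.read_camera('side')
for x in lids('side',sd,[(270,380,265,310)],.063): print(x)
for x in lids('side',sd,[(130,220,200,345)],.060): print(x)
print(delta([.5435,.3175,.15],118))
E
```

```text
t 28.2 tcp [0.5145 0.1336 0.1796] rot [-179.96   -0.18  143.61] F [-0.3  0.4 -0.2] w 0.0501
(array([285.1, 361. ]), [276, 351, 19, 21, 336], array([543.8, 318.7,  63. ]))
(array([313.2, 180.7]), [264, 130, 81, 90, 4018], array([ 550.2, -169.8,   60. ]))
(array([241.9, 154.3]), [236, 149, 13, 12, 117], array([ 744.2, -253.2,   60. ]))
(array([258.4, 158. ]), [252, 153, 13, 11, 122], array([ 698.9, -243.6,   60. ]))
(array([275.7, 161.5]), [270, 156, 12, 12, 124], array([ 652.7, -234.8,   60. ]))
(array([ 8.51, 16.56,  2.95]), array([-0.1 , -0.14, 25.85]))
```

Request:
{"fn": "send_rows", "kwargs": {
  "series": [
    {"travel":[1.7,3.3,0.5],"dr":[0,0,7],"claw":5},
    {"travel":[3.4,6.6,1],"dr":[0,0,14],"claw":5},
    {"travel":[5.1,10,2],"dr":[0,0,21],"claw":5},
    {"travel":[6.8,13.4,3],"dr":[0,0,25],"claw":5},
    {"travel":[8.5,16.7,3],"dr":[0,0,25],"claw":5},
    {"travel":[8.5,16.7,3],"dr":[0,0,25],"claw":5},
    {"travel":[8.5,16.7,3],"dr":[0,0,25],"claw":5},
    {"travel":[8.5,16.7,3],"dr":[0,0,25],"claw":5},
    {"travel":[8.5,16.7,3],"dr":[0,0,25],"claw":5},
    {"travel":[8.5,16.7,3],"dr":[0,0,25],"claw":5}
  ]
}}

```text
time_s: 29.08
tool_pos: [0.5478, 0.3104, 0.1517]
tool_rot: [-180.0, 0.0, 118.3]
force: [-1.0, 0.3, 0.1]
grip_width: 0.0498
```

```bash
python3 - <<'E'
from h import *
s=state(); C=env.calibration('wrist'); w=env.read_camera('wrist'); cv2.imwrite('pics/w6.png',w)
for P in ([.5435,.3175,.07],):
    u,v=proj('wrist',P,C); print(u,v)
    a,b=int(v)-28,int(u)-28; m=(w[max(a,0):a+56,b:b+56].max(2)<55).astype(np.uint8)
    N,L,S,G=cv2.connectedComponentsWithStats(m)
    for i in range(1,N):
        if S[i,4]>100: g=G[i]+[b,max(a,0)]; print(' blob',g,S[i],onz('wrist',*g,.068,C))
print(delta([.5435,.3175,.046],s['tool_rot'][2]))
E
```

```text
t 29.08 tcp [0.5478 0.3104 0.1517] rot [-1.7999e+02  4.0000e-02  1.1827e+02] F [-1.   0.3  0.1] w 0.0498
283.9853273722637 201.68814421241646
 blob [283.43076923 199.58623482] [   9    6   40   42 1235] [0.54256542 0.31832797 0.068     ]
(array([ 0.79, -0.06, 10.59]), array([0.01, 0.02, 0.02]))
```

Request:
{"fn": "send_rows", "kwargs": {
  "series": [
    {"travel":[0.8,0,1],"dr":[0,0,0],"claw":5},
    {"travel":[0.8,0,3],"dr":[0,0,0],"claw":5},
    {"travel":[0.8,0,6],"dr":[0,0,0],"claw":5},
    {"travel":[0.8,0,9],"dr":[0,0,0],"claw":5},
    {"travel":[0.8,0,10.6],"dr":[0,0,0],"claw":5},
    {"travel":[0.8,0,10.6],"dr":[0,0,0],"claw":5},
    {"travel":[0.8,0,10.6],"dr":[0,0,0],"claw":2.8},
    {"travel":[0.8,0,10.6],"dr":[0,0,0],"claw":2.8},
    {"travel":[0.8,0,10.6],"dr":[0,0,0],"claw":2.8},
    {"travel":[0.8,0,10.6],"dr":[0,0,0],"claw":2.8},
    {"travel":[0.8,0,10.6],"dr":[0,0,0],"claw":2.8}
  ]
}}

```text
time_s: 30.05
tool_pos: [0.5445, 0.3207, 0.0475]
tool_rot: [179.8, -0.0, 118.4]
force: [-0.4, 0.1, 4.5]
grip_width: 0.0333
```

Request:
{"fn": "send_rows", "kwargs": {
  "series": [
    {"travel":[0,0,-2],"dr":[0,0,0],"claw":2.8},
    {"travel":[0,0,-5],"dr":[0,0,0],"claw":2.8},
    {"travel":[0,0,-8],"dr":[0,0,0],"claw":2.8},
    {"travel":[0,0,-11],"dr":[0,0,0],"claw":2.8},
    {"travel":[0,0,-14],"dr":[0,0,0],"claw":2.8},
    {"travel":[0,0,-14],"dr":[0,0,0],"claw":2.8},
    {"travel":[0,0,-14],"dr":[0,0,0],"claw":2.8}
  ]
}}

```text
time_s: 30.63
tool_pos: [0.5447, 0.3206, 0.1883]
tool_rot: [179.7, -0.0, 118.4]
force: [-0.7, -0.3, -1.7]
grip_width: 0.0336
```

Request:
{"fn": "send_rows", "kwargs": {
  "series": [
    {"travel":[-3.4,-2,0],"dr":[0,0,0],"claw":2.8},
    {"travel":[-6.8,-4,0],"dr":[0,0,-5],"claw":2.8},
    {"travel":[-10.2,-6.1,0],"dr":[0,0,-10],"claw":2.8},
    {"travel":[-13.6,-8.1,0],"dr":[0,0,-15],"claw":2.8},
    {"travel":[-17,-10.1,0],"dr":[0,0,-20],"claw":2.8},
    {"travel":[-20.4,-12.1,0],"dr":[0,0,-25],"claw":2.8},
    {"travel":[-23.8,-14.2,0],"dr":[0,0,-30],"claw":2.8},
    {"travel":[-27.2,-16.2,0],"dr":[0,0,-35],"claw":2.8},
    {"travel":[-30.6,-18.2,0],"dr":[0,0,-40],"claw":2.8},
    {"travel":[-34,-20.2,0],"dr":[0,0,-45],"claw":2.8},
    {"travel":[-36,-21.4,0],"dr":[0,0,-50],"claw":2.8},
    {"travel":[-36,-21.4,0],"dr":[0,0,-50],"claw":2.8}
  ]
}}

```text
time_s: 31.63
tool_pos: [0.5243, -0.1063, 0.1843]
tool_rot: [-179.8, -0.1, 168.0]
force: [0.0, 0.5, -1.5]
grip_width: 0.0337
```

Request:
{"fn": "send_rows", "kwargs": {
  "series": [
    {"travel":[-1,-4,0],"dr":[0,0,0],"claw":2.8},
    {"travel":[-1.1,-8,0],"dr":[0,0,0],"claw":2.8},
    {"travel":[-1.1,-11,0],"dr":[0,0,0],"claw":2.8},
    {"travel":[-1.1,-11,0],"dr":[0,0,0],"claw":2.8},
    {"travel":[-1.1,-11,0],"dr":[0,0,0],"claw":2.8},
    {"travel":[-1.1,-11,0],"dr":[0,0,0],"claw":2.8}
  ]
}}

```text
time_s: 32.13
tool_pos: [0.5149, -0.2071, 0.1843]
tool_rot: [179.9, -0.1, 168.4]
force: [-0.1, 1.0, -1.4]
grip_width: 0.0331
```

```bash
python3 - <<'E'
from h import *
s=state(); print(delta([.528,-.210,.0435],168.4,s))
E
```

```text
t 32.13 tcp [ 0.5149 -0.2071  0.1843] rot [ 1.7993e+02 -1.2000e-01  1.6844e+02] F [-0.1  1.  -1.4] w 0.0331
(array([-1.37, -0.04, 14.07]), array([ 0.07, -0.12,  0.04]))
```

Request:
{"fn": "send_rows", "kwargs": {
  "series": [
    {"travel":[-1.3,-0.1,3],"dr":[0,0,0],"claw":2.8},
    {"travel":[-1.3,-0.1,6],"dr":[0,0,0],"claw":2.8},
    {"travel":[-1.3,-0.1,9],"dr":[0,0,0],"claw":2.8},
    {"travel":[-1.3,-0.1,11],"dr":[0,0,0],"claw":2.8},
    {"travel":[-1.3,-0.1,12.5],"dr":[0,0,0],"claw":2.8},
    {"travel":[-1.3,-0.1,13.3],"dr":[0,0,0],"claw":2.8},
    {"travel":[-1.3,-0.1,13.8],"dr":[0,0,0],"claw":2.8},
    {"travel":[-1.3,-0.1,14.1],"dr":[0,0,0],"claw":2.8},
    {"travel":[-1.3,-0.1,14.3],"dr":[0,0,0],"claw":2.8},
    {"travel":[-1.3,-0.1,14.3],"dr":[0,0,0],"claw":2.8},
    {"travel":[-1.3,-0.1,14.3],"dr":[0,0,0],"claw":2.8}
  ]
}}

```text
time_s: 33.05
tool_pos: [0.5287, -0.2122, 0.0436]
tool_rot: [180.0, 0.1, 168.4]
force: [0.4, -0.3, -0.3]
grip_width: 0.0334
```

Request:
{"fn": "send_rows", "kwargs": {
  "series": [
    {"travel":[-0.6,0.1,0.1],"dr":[0,0,0],"claw":2.8},
    {"travel":[-1.2,0.1,0.1],"dr":[0,0,0],"claw":2.8},
    {"travel":[-1.8,0.1,0.1],"dr":[0,0,0],"claw":2.8},
    {"travel":[-2.4,0.1,0.1],"dr":[0,0,0],"claw":2.8},
    {"travel":[-3,0.1,0.1],"dr":[0,0,0],"claw":2.8},
    {"travel":[-3.6,0.1,0.1],"dr":[0,0,0],"claw":2.8},
    {"travel":[-4.2,0.1,0.1],"dr":[0,0,0],"claw":2.8},
    {"travel":[-4.8,0.1,0.1],"dr":[0,0,0],"claw":2.8},
    {"travel":[-5.4,0.1,0.1],"dr":[0,0,0],"claw":2.8},
    {"travel":[-6.1,0.1,0.1],"dr":[0,0,0],"claw":2.8}
  ]
}}

```text
time_s: 33.88
tool_pos: [0.5892, -0.2239, 0.0435]
tool_rot: [180.0, 0.1, 168.4]
force: [-1.1, 0.8, 6.3]
grip_width: 0.0335
```

Request:
{"fn": "send_rows", "kwargs": {
  "series": [
    {"travel":[-0.6,0,0],"dr":[0,0,0],"claw":2.8},
    {"travel":[-1.2,0,0],"dr":[0,0,0],"claw":2.8},
    {"travel":[-1.8,0,0],"dr":[0,0,0],"claw":2.8},
    {"travel":[-2.4,0,0],"dr":[0,0,0],"claw":2.8},
    {"travel":[-3,0,0],"dr":[0,0,0],"claw":2.8},
    {"travel":[-3.6,0,0],"dr":[0,0,0],"claw":2.8},
    {"travel":[-4.2,0,0],"dr":[0,0,0],"claw":2.8},
    {"travel":[-4.8,0,0],"dr":[0,0,0],"claw":2.8},
    {"travel":[-5.4,0,0],"dr":[0,0,0],"claw":2.8},
    {"travel":[-6.1,0,0],"dr":[0,0,0],"claw":2.8},
    {"travel":[-6.1,0,0],"dr":[0,0,0],"claw":2.8}
  ]
}}

```text
time_s: 34.8
tool_pos: [0.6501, -0.2363, 0.0435]
tool_rot: [-180.0, 0.3, 168.4]
force: [1.2, 0.5, 6.3]
grip_width: 0.0334
```

Request:
{"fn": "send_rows", "kwargs": {
  "series": [
    {"travel":[0,0,0],"dr":[0,0,0],"claw":5},
    {"travel":[0,0,0],"dr":[0,0,0],"claw":5},
    {"travel":[0,0,0],"dr":[0,0,0],"claw":5},
    {"travel":[0,0,0],"dr":[0,0,0],"claw":5},
    {"travel":[0,0,-3],"dr":[0,0,0],"claw":5},
    {"travel":[0,0,-7],"dr":[0,0,0],"claw":5},
    {"travel":[0,0,-11],"dr":[0,0,0],"claw":5},
    {"travel":[0,0,-14],"dr":[0,0,0],"claw":5},
    {"travel":[0,0,-14],"dr":[0,0,0],"claw":5},
    {"travel":[0,0,-14],"dr":[0,0,0],"claw":5}
  ]
}}

```text
time_s: 35.63
tool_pos: [0.6486, -0.2362, 0.1841]
tool_rot: [-180.0, 0.3, 168.4]
force: [0.3, -0.5, -0.6]
grip_width: 0.05
```

Request:
{"fn": "send_rows", "kwargs": {
  "series": [
    {"travel":[2.9,2.9,0],"dr":[0,0,0],"claw":0},
    {"travel":[5.8,5.8,0],"dr":[0,0,0],"claw":0},
    {"travel":[8.7,8.7,0],"dr":[0,0,0],"claw":0},
    {"travel":[11.6,11.6,0],"dr":[0,0,0],"claw":0},
    {"travel":[14.5,14.5,0],"dr":[0,0,0],"claw":0},
    {"travel":[17.4,17.4,0],"dr":[0,0,0],"claw":0},
    {"travel":[20,20,0],"dr":[0,0,0],"claw":0},
    {"travel":[22,23,0],"dr":[0,0,-5],"claw":0},
    {"travel":[24,26,0],"dr":[0,0,-10],"claw":0},
    {"travel":[25.5,28,0],"dr":[0,0,-15],"claw":0},
    {"travel":[26,30,0],"dr":[0,0,-18.3],"claw":0},
    {"travel":[26,30,0],"dr":[0,0,-18.3],"claw":0}
  ]
}}

```text
time_s: 36.63
tool_pos: [0.4515, 0.1152, 0.1803]
tool_rot: [179.9, -0.1, -172.8]
force: [-0.1, 0.5, -0.3]
grip_width: 0.001
```

```bash
python3 - <<'E'
from h import *
s=state(); sd=env.read_camera('side'); cv2.imwrite('pics/d7.png',sd)
for x in lids('side',sd,[(130,220,200,300)],.060): print(x)
print(delta([.441,.218,.12],186.7))
E
```

```text
t 36.63 tcp [0.4515 0.1152 0.1803] rot [ 1.7993e+02 -9.0000e-02 -1.7276e+02] F [-0.1  0.5 -0.3] w 0.001
(array([225.9, 150.9]), [220, 146, 13, 11, 116], array([ 789.2, -262.2,   60. ]))
(array([242.1, 154.5]), [236, 149, 13, 12, 119], array([ 743.7, -252.7,   60. ]))
(array([258.7, 157.9]), [253, 153, 12, 11, 117], array([ 698.1, -244. ,   60. ]))
(array([276. , 161.5]), [270, 156, 13, 12, 122], array([ 651.8, -234.7,   60. ]))
(array([-0.16, 10.62,  6.04]), array([-0.03, -0.08,  0.26]))
```

Request:
{"fn": "send_rows", "kwargs": {
  "series": [
    {"travel":[-0.1,3.5,0],"dr":[0,0,0],"claw":0},
    {"travel":[-0.1,7,0],"dr":[0,0,0],"claw":0},
    {"travel":[-0.1,10,2],"dr":[0,0,0],"claw":0},
    {"travel":[-0.1,10.6,5],"dr":[0,0,0],"claw":0},
    {"travel":[-0.1,10.6,7],"dr":[0,0,0],"claw":0},
    {"travel":[-0.1,10.6,7],"dr":[0,0,0],"claw":0},
    {"travel":[-0.1,10.6,7],"dr":[0,0,0],"claw":0},
    {"travel":[-0.1,10.6,7],"dr":[0,0,0],"claw":0}
  ]
}}

```text
time_s: 37.35
tool_pos: [0.443, 0.2149, 0.1124]
tool_rot: [-180.0, 0.1, -173.4]
force: [0.3, 0.5, -0.8]
grip_width: 0.0003
```

```bash
python3 - <<'E'
from h import *
s=state(); C=env.calibration('wrist'); w=env.read_camera('wrist'); cv2.imwrite('pics/w8.png',w)
print(proj('wrist',[.441,.218,.06],C),proj('wrist',[.421,.2155,.06],C))
print(delta([.441,.218,.047],186.7))
E
```

```text
t 37.35 tcp [0.443  0.2149 0.1124] rot [-1.8000e+02  6.0000e-02 -1.7343e+02] F [ 0.3  0.5 -0.8] w 0.0003
[289.06994703 222.47269548] [288.87917155 194.16280795]
(array([0.2 , 0.29, 6.59]), array([ 0.04,  0.13, -0.11]))
```

View pics/w8.png

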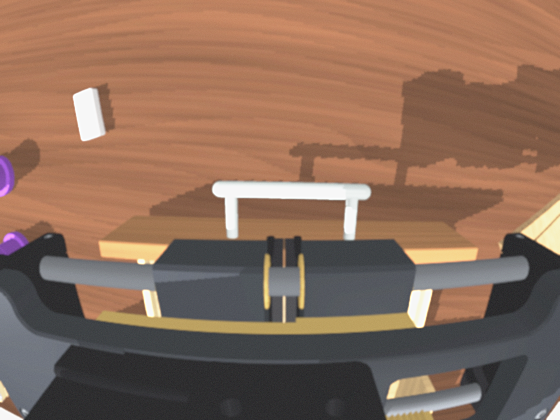

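Request:
{"fn": "send_rows", "kwargs": {
  "series": [
    {"travel":[0.4,0,0],"dr":[0,0,0],"claw":0},
    {"travel":[0.4,0,0.5],"dr":[0,0,0],"claw":0},
    {"travel":[0.4,0,2],"dr":[0,0,0],"claw":0},
    {"travel":[0.4,0,4],"dr":[0,0,0],"claw":0},
    {"travel":[0.4,0,6],"dr":[0,0,0],"claw":0},
    {"travel":[0.4,0,6.5],"dr":[0,0,0],"claw":0},
    {"travel":[0.4,0,6.5],"dr":[0,0,0],"claw":0},
    {"travel":[0.4,0,6.5],"dr":[0,0,0],"claw":0}
  ]
}}

```text
time_s: 38.07
tool_pos: [0.4379, 0.2155, 0.0472]
tool_rot: [180.0, 0.0, -173.3]
force: [-0.2, 0.5, 1.2]
grip_width: 0.0002
```

Request:
{"fn": "send_rows", "kwargs": {
  "series": [
    {"travel":[-0.4,0,0],"dr":[0,0,0],"claw":0},
    {"travel":[-0.9,0,0],"dr":[0,0,0],"claw":0},
    {"travel":[-1.8,0,0],"dr":[0,0,0],"claw":0},
    {"travel":[-2.8,0,0],"dr":[0,0,0],"claw":0},
    {"travel":[-3.8,0,0],"dr":[0,0,0],"claw":0},
    {"travel":[-4.8,0,0],"dr":[0,0,0],"claw":0},
    {"travel":[-5.8,0,0],"dr":[0,0,0],"claw":0},
    {"travel":[-6.8,0,0],"dr":[0,0,0],"claw":0},
    {"travel":[-7.8,0,0],"dr":[0,0,0],"claw":0},
    {"travel":[-8.8,0,0],"dr":[0,0,0],"claw":0},
    {"travel":[-9.8,0,0],"dr":[0,0,0],"claw":0},
    {"travel":[-10.8,0,0],"dr":[0,0,0],"claw":0}
  ]
}}

```text
time_s: 39.07
tool_pos: [0.5457, 0.2279, 0.0463]
tool_rot: [-180.0, -0.0, -173.3]
force: [-1.5, -1.5, -0.5]
grip_width: 0.0006
```

Request:
{"fn": "send_rows", "kwargs": {
  "series": [
    {"travel":[-0.7,0,0],"dr":[0,0,0],"claw":0},
    {"travel":[-1.3,0,0],"dr":[0,0,0],"claw":0},
    {"travel":[-1.8,0,0],"dr":[0,0,0],"claw":0},
    {"travel":[-2.3,0,0],"dr":[0,0,0],"claw":0},
    {"travel":[-2.8,0,0],"dr":[0,0,0],"claw":0},
    {"travel":[-3.2,0,0],"dr":[0,0,0],"claw":0},
    {"travel":[-3.4,0,0],"dr":[0,0,0],"claw":0},
    {"travel":[-3.4,0,0],"dr":[0,0,0],"claw":0}
  ]
}}

```text
time_s: 39.73
tool_pos: [0.5794, 0.2324, 0.0468]
tool_rot: [180.0, 0.1, -173.3]
force: [0.5, 0.1, -0.2]
grip_width: 0.0005
```

Request:
{"fn": "send_rows", "kwargs": {
  "series": [
    {"travel":[-0.2,0,0],"dr":[0,0,0],"claw":0},
    {"travel":[-0.4,0,0],"dr":[0,0,0],"claw":0},
    {"travel":[-0.6,0,0],"dr":[0,0,0],"claw":0},
    {"travel":[-0.7,0,0],"dr":[0,0,0],"claw":0},
    {"travel":[-0.7,0,0],"dr":[0,0,0],"claw":0}
  ]
}}

```text
time_s: 40.15
tool_pos: [0.5824, 0.2327, 0.0465]
tool_rot: [-180.0, -0.4, -173.3]
force: [-10.3, -1.2, 6.9]
grip_width: 0.0002
```

Request:
{"fn": "send_rows", "kwargs": {
  "series": [
    {"travel":[-0.3,0,0],"dr":[0,0,0],"claw":0},
    {"travel":[-0.4,0,0],"dr":[0,0,0],"claw":0},
    {"travel":[-0.4,0,0],"dr":[0,0,0],"claw":0}
  ]
}}

```text
time_s: 40.4
tool_pos: [0.5823, 0.2328, 0.0464]
tool_rot: [-179.9, -0.9, -173.2]
force: [-19.4, -4.3, 14.7]
grip_width: 0.0005
```

Request:
{"fn": "send_rows", "kwargs": {
  "series": [
    {"travel":[0.5,0,0],"dr":[0,0,0],"claw":0},
    {"travel":[0.9,0,0],"dr":[0,0,0],"claw":0},
    {"travel":[1.1,0,0],"dr":[0,0,0],"claw":0},
    {"travel":[1.1,0,-2],"dr":[0,0,0],"claw":0},
    {"travel":[1.1,0,-5],"dr":[0,0,0],"claw":0},
    {"travel":[1.1,0,-9],"dr":[0,0,0],"claw":0},
    {"travel":[1.1,0,-13],"dr":[0,0,0],"claw":0},
    {"travel":[5,0,-16],"dr":[0,0,0],"claw":0},
    {"travel":[9,0,-16],"dr":[0,0,0],"claw":0},
    {"travel":[10,0,-16],"dr":[0,0,0],"claw":0},
    {"travel":[10,0,-16],"dr":[0,0,0],"claw":0}
  ]
}}

```text
time_s: 41.32
tool_pos: [0.4883, 0.2224, 0.2083]
tool_rot: [179.9, 0.1, -173.1]
force: [0.8, 0.6, -0.3]
grip_width: 0.0009
```

```bash
python3 - <<'E'
from h import *
s=state(); a=env.read_camera('scene'); b=env.read_camera('side')
for x in lids('side',b,[(130,220,200,300)],.060): print(x)
out=np.hstack([cv2.resize(a[90:400,130:430],(400,413)),cv2.resize(b[130:400,120:380],(398,413))]); cv2.imwrite('pics/fin.png',out)
E
```

```text
t 41.32 tcp [0.4883 0.2224 0.2083] rot [ 1.7987e+02  1.2000e-01 -1.7315e+02] F [ 0.8  0.6 -0.3] w 0.0009
(array([226., 151.]), [220, 146, 13, 11, 110], array([ 788.7, -262.2,   60. ]))
(array([242.2, 154.4]), [236, 149, 13, 11, 110], array([ 743.5, -253.1,   60. ]))
(array([258.8, 157.8]), [253, 153, 12, 11, 114], array([ 698.1, -244.4,   60. ]))
(array([276. , 161.4]), [270, 156, 13, 12, 120], array([ 651.8, -235.1,   60. ]))
```

View pics/fin.png

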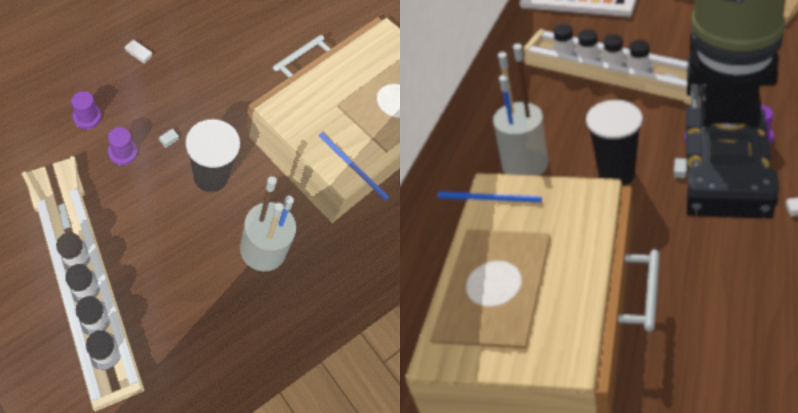

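```bash
python3 -c "
from cell import env
print(env.sign_off())"
```

```text
the job is handed in; nothing more can be done
None
```

The job is handed in, after about 41 s of robot time; no verdict came back. Four pots were there today: three in the drawer and pot5 on the table. I pulled the drawer open to its stop and carried each pot upright to the rail mouth. I slid each one past the catch, then pushed the drawer shut.

**Pots:** The last side view shows all four standing in a row in the rail. The hindmost is at about rail x -14 mm, well beyond the -37 mm limit. I did not read the catch itself, so I take it to be up behind the last pot from that position.

**Drawer:** It stopped moving while I pushed with up to about 20 N, and the final pictures show the panel flush with the box. That is how I know it is shut; I had no direct reading of its opening.

**Rest of the scene:** The cup, the brush jar and the two purple look-alikes are standing. The arm was clear of everything when I handed in.

**One thing unexplained:** When the gripper closed on each pot I read an upward force of about 5 to 7 N that I could not account for. All four pots still lifted upright.

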